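# Fit the selector lever on a splined gearbox shaft

### The arm

A 7-joint arm with a two-finger parallel gripper is mounted at the origin on the work surface. World frame = base frame: x ahead of the robot, y to its left, z up, the work surface at z = 0. Lengths are in m, angles in rad, forces in N, time in s.
With the tool pointing down it reaches from about 0.425 to 0.875 m from the base axis. Payload 4.7 kg.
Tool frame: the origin (TCP) lies midway between the tips of the shut fingers; the grasp point (between the pads) lies 19 mm behind it; z points along the fingers, x is the direction in which the jaws open and shut, and the axes are right-handed (so a half turn about z gives the same grasp; the last joint's range is limited). The gripper opens to 87 mm and grips with 3 to 60 N. Pads are 19 mm wide; open, the fingers measure 117 mm over their backs; the gripper's body (75 mm by 190 mm) begins 51 mm behind the grasp point.
Start: joints at [1.188, 0.321, -0.07, 1.45, 0.023, 1.371, -0.057], TCP at [0.251, -0.6, 0.223] pointing down, gripper open.
Joint ranges: [-2.86, 2.86], [-0.3, 2.09], [-1.38, 1.24], [0.06, 2.45], [-1.56, 4.7], [0.09, 2.05], [-2.69, 2.69]. Speed limits (rad/s): [2.57, 2.57, 3.14, 3.14, 3.14, 3.14, 3.14].

### API

Orientations are given as a rotation vector (axis times angle).
In Python, from station import robot, eyes, ticket gives the robot as it stands. The module is installed in compiled form; this text tells all that it offers.
- The arm moves only by the tool apply_moves, never from a script. Its argument "targets" is text: rows parted by semicolons, each of 5 numbers parted by spaces: the shift along the tool's x, y, z scaled (see below), then the turn about the tool's z scaled (see below), then the opening, from 0 (shut) to 1 (fully open). In form: x y z twist jaw; .... A call has 1 to 5 rows; each row is the pose to reach, as a shift and turn from the pose commanded when the call began, along the tool's axes at that moment; what a row does not reach only later rows make up. The controller multiplies each number of a shift by 250 mm and each number of a turn by 60 degrees. A row lasts 1/10 s, in which the tool goes at most 50 mm and 8.59 degrees, less where a joint would pass 70% of its speed; a pose out of reach is approached as far as the arm can. A call with a number of a shift or a turn outside -1 to 1 is refused whole. A call with a gripper value outside its range is refused whole. The fingers move at their own pace and stop on an object; "squeeze" is the grip in N (left out, the last holds). Time passes only in rows, so rows that repeat a pose let the fingers close. It gives the time, the measured TCP pose, the force and the opening at its end, in the units of the state.
- robot.sense(): the state, without advancing time (a new reading comes with each control period).
- eyes.read_camera(name): name is "side" or "top" or "wrist"; returns the picture (420x560x3 uint8, blue, green, red); there is no depth.
- eyes.camera_params(name): a dict with "K" (3x3 intrinsics, pixels), "extrinsics" (4x4, takes a point from world to camera coordinates). Camera axes: x right, y down, z forward; pixel columns grow to the right and rows downward; lengths in m; the calibration is good to about 2 mm. A picture is of the moment at which its call begins: read the wrist's pose just before it. camera_params takes no time and is no camera call; for the wrist camera it gives the pose at the moment of the call.
- ticket.finish_job(): hands the job in, once; it reports no verdict.
The state is a dict: "time": time; "joint_positions": joint angles; "qvel": joint speeds; "joint_efforts": joint torques, N m; "tcp_pos": TCP position; "ee_rot": TCP orientation; "wrist_force": force on the tool from outside, world axes, zero at the start; "torque": the same for the moment, N m; "grip_width": finger opening in m.
Only numpy, scipy, OpenCV 4.12 (cv2) and the standard library are available. Lean on these libraries where they do the work, as an engineer would, in place of code of your own. Each camera call takes 0.05 s, during which the arm holds its last target.

### The job

Put the loose selector lever onto the splined shaft of the gearbox held in the angled stand: thread its hub over the shaft nose, turn it until its teeth match the splines, and push it fully home so that the hub sits flush on the collar, knob side facing outward. Let go of it and leave the other things on the bench where they are.

Things in the scene. Friction and masses are not known exactly. Their poses are not given: they have to be found in the camera images.
- lever: Loose bare-alloy selector lever, about 0.45 kg, 180 mm long, lying flat on the bench at one side of the gearbox: a round hub, a flat arm, and an end boss (28 mm wide, z 0 to 36) at x = 140 mm with a black 30 mm ball knob on it (top at z = 70 mm). Origin: on the bore axis at the hub's underside; z is the bore axis, towards the knob side (up as it lies); x points along the arm.
- lever_hub_top (a point): Centre of the hub's upper face, 36 mm above the lever's origin. The hub is 56 mm in outer diameter, 36 mm tall and open right through. Six inner teeth over its full height, one towards the lever's +x and the others every 60 degrees, each 7 mm wide, reach in from radius 20 to radius 13 mm.
- lever_arm (a point): Middle of the arm's thickness at x = 52, z = 25 mm of the lever, 11 mm beyond its centre of mass: a good place to grasp across the width. The arm is a flat bar 20 mm wide (y -10 to 10) and 14 mm thick (z 18 to 32), free to grasp between x 40 and 120 mm, its underside 18 mm clear of the bench.
- collar: Round steel collar, 60 mm diameter, at the foot of the gearbox's splined shaft; fixed. Origin: centre of its outer face, on which the hub's underside must seat; z is the shaft axis, pointing outward, leaning 30 degrees from vertical to the stand's -x side (roughly towards the robot); y is level. The gearbox's flat top, 150 by 140 mm, lies 22 mm below this face.
- rib_ends (a point): On the shaft axis at the outer ends of the ribs, 30 mm above the collar's face. Six straight ribs, 5 mm wide, 60 degrees apart, out to radius 18 mm, run from here to the collar. The shaft is locked and cannot turn; the angle of its ribs about the axis differs each time and is in no reading: feel for it, or look. The lever fits in any of six positions with some 4 degrees of play each way.
- shaft_end (a point): Tip of the shaft, 46 mm from the collar's face along the axis. A round core of radius 12 mm reaches 36 mm from the collar, 6 mm beyond the ribs, then tapers as a cone to radius 5 mm at the tip, which guides the hub. If teeth and ribs do not match, the hub stops with its underside 30 mm from the collar.
- stand: The fixed dark steel stand with the green gearbox (footprint 240 by 180 mm, to about 190 mm high). Origin on the bench; z up. The collar's centre is at (-20, 0, 160) mm in this frame.
- vise: A grey drill-press vise, 150 by 70 mm and 58 mm high, with its screw handle sticking out to 105 mm on its -x side, standing on the bench on the other side of the gearbox from the lever; not to be moved. Origin: centre of the underside.
- oil: A white plastic oil bottle, 64 mm diameter, 170 mm tall, beyond the gearbox; not to be moved. Origin: centre of the underside.
- spanner: A steel spanner, 190 mm long, lying flat between robot and gearbox; not to be moved. Origin: at its middle.
- block: A wooden block 120 by 50 by 45 mm, beyond the gearbox; not to be moved. Origin: centre of the underside.
There are look-alikes about, which are no part of the job. What is shaped like the lever but blue or orange is not meant.

How it is judged:
On the way:
1. the lever is picked up off the bench (height (world z) of lever above 0.08 m), for 0.2 s.
At the end, for the whole second after the job is handed in: The lever's hub is fully home on the splined shaft, knob side outward: its underside within 4 mm of the collar's face and of the shaft axis, its bore square to the collar within 0.1 rad; it is at rest and released (z of lever in the frame of collar between -0.003 and 0.004 m and x of lever in the frame of collar between -0.004 and 0.004 m and y of lever in the frame of collar between -0.004 and 0.004 m and angle between the z axis of lever and the z axis of collar, either way round below 0.1 rad and linear speed of lever below 0.02 m/s and contact force between the fingers and lever below 0.1 N); the robot touches nothing.
It fails at once if the vise is shifted by more than 30 mm (distance of vise from where it was at the start of the episode above 0.03 m).
It fails at once if the oil bottle is shifted by more than 30 mm (distance of oil from where it was at the start of the episode above 0.03 m).
It fails at once if the block is shifted by more than 30 mm (distance of block from where it was at the start of the episode above 0.03 m).
It fails at once if the spanner is shifted by more than 30 mm (distance of spanner from where it was at the start of the episode above 0.03 m).
It also fails if it takes over 58 s, if anything falls off the work surface, if the arm or the gripper's body presses on something with over 40 N, if the wrist force passes 120 N, or if a joint passes its speed limit or range.

## Working session

There is one attempt and no reset: what is moved stays moved. The work goes in short steps, Python scripts to look and compute and a tool call to move; the robot and the scene stay as the last step left them, time stands still between calls to the robot, and variables do not carry over. Pictures are saved under pics/ and viewed, and the job is handed in when it is done.

Besides the shell and the picture viewer there is one more tool, called by a JSON object that holds its "api" and its "payload". apply_moves: Moves the arm, as the interface text tells. Shifts and turns lie within -1 to 1; 1 stands for 250 mm of shift or 60 degrees of turn. Its arguments: {"type":"object","properties":{"targets":{"type":"string"},"squeeze":{"type":"number"}},"required":["targets"]}

```bash
mkdir -p pics; python3 - <<'E'
from station import robot, eyes
import cv2,numpy as np
s=robot.sense()
print({k:np.round(v,3).tolist() for k,v in s.items()})
for n in ["side","top","wrist"]:
    p=eyes.camera_params(n); print(n,np.round(p["K"],1).tolist(),np.round(p["extrinsics"],3).tolist())
    cv2.imwrite(f"pics/{n}0.png",eyes.read_camera(n))
E
```

```text
{'time': 0.0, 'joint_positions': [1.188, 0.322, -0.07, 1.452, 0.023, 1.371, -0.057], 'qvel': [0.001, 0.001, 0.001, 0.0, -0.0, -0.001, 0.0], 'joint_efforts': [-0.0, -49.129, -0.404, -31.254, -0.064, 0.044, 0.0], 'tcp_pos': [0.251, -0.599, 0.221], 'ee_rot': [-2.615, 1.739, 0.003], 'wrist_force': [0.782, 0.161, -0.386], 'torque': [0.017, -0.014, -0.053], 'grip_width': 0.087}
side [[498.5, 0.0, 285.6], [0.0, 498.5, 213.8], [0.0, 0.0, 1.0]] [[-0.807, -0.59, -0.011, 0.503], [-0.378, 0.53, -0.759, 0.206], [0.454, -0.608, -0.651, 1.458], [0.0, 0.0, 0.0, 1.0]]
top [[384.1, 0.0, 273.0], [0.0, 384.1, 214.4], [0.0, 0.0, 1.0]] [[0.015, -1.0, 0.002, 0.155], [-0.978, -0.015, -0.208, 0.539], [0.208, 0.001, -0.978, 1.06], [0.0, 0.0, 0.0, 1.0]]
wrist [[332.1, 0.0, 276.7], [0.0, 332.1, 211.8], [0.0, 0.0, 1.0]] [[0.386, -0.922, -0.001, -0.649], [-0.88, -0.369, 0.3, -0.035], [-0.277, -0.115, -0.954, 0.391], [0.0, 0.0, 0.0, 1.0]]
```

View pics/side0.png

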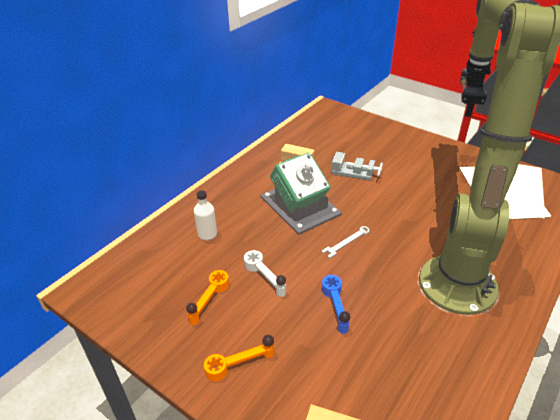

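View pics/top0.png

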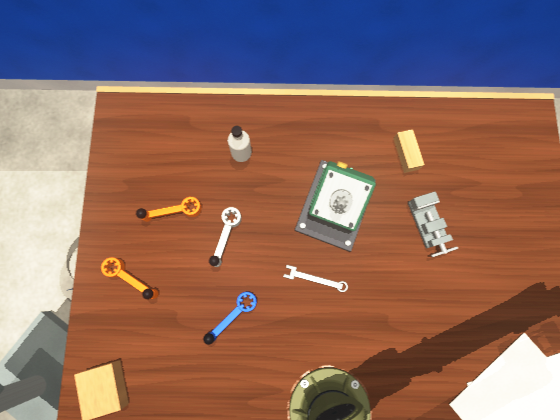

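View pics/wrist0.png

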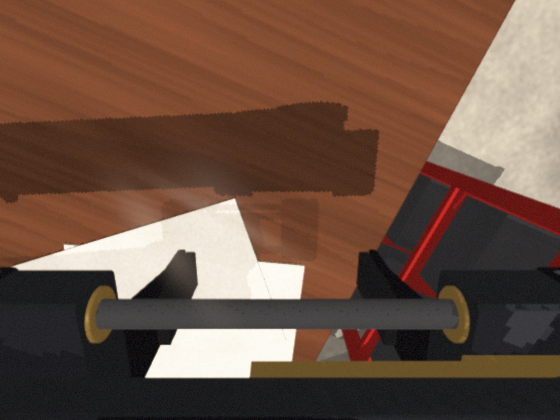

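The top view shows the lever's hub near (231,215) and its knob near (214,261). The stand is around (338,205) and the collar near (341,203). I'll measure these next.

```bash
cat > h.py <<'E'
import cv2,numpy as np
from station import robot, eyes
from scipy.spatial.transform import Rotation as Ro
def ray(P,uv):
    K,E=np.array(P["K"]),np.array(P["extrinsics"]); R,t=E[:3,:3],E[:3,3]
    o=-R.T@t; d=R.T@np.linalg.solve(K,[uv[0],uv[1],1.]); return o,d
def plane(P,uv,z):
    o,d=ray(P,uv); return o+d*(z-o[2])/d[2]
def proj(P,X):
    K,E=np.array(P["K"]),np.array(P["extrinsics"]); c=E[:3,:3]@np.asarray(X,float)+E[:3,3]; p=K@c; return p[:2]/p[2]
def tri(P1,u1,P2,u2):
    o1,d1=ray(P1,u1);o2,d2=ray(P2,u2)
    A=np.stack([d1,-d2],1);s=np.linalg.lstsq(A,o2-o1,rcond=None)[0]
    a,b=o1+d1*s[0],o2+d2*s[1]; return (a+b)/2,np.linalg.norm(a-b)
def st():
    s=robot.sense(); R=Ro.from_rotvec(s["ee_rot"]).as_matrix()
    print("t",round(s["time"],2),"tcp",np.round(s["tcp_pos"],4),"xhead",np.round(np.degrees(np.arctan2(R[1,0],R[0,0])),2),"tool z",np.round(R[:,2],3),"F",np.round(s["wrist_force"],1),"w",round(float(s["grip_width"]),4),"q",np.round(s["joint_positions"],2))
    return s,R
def cam(n,name):
    P=eyes.camera_params(n); im=eyes.read_camera(n); cv2.imwrite(f"pics/{name}.png",im); np.save(f"pics/{name}.npy",np.array([0])); 
    import pickle; pickle.dump(P,open(f"pics/{name}.pkl","wb")); return P,im
E
python3 - <<'E'
from h import *
st()
for n in ["top","side"]:
    im=cv2.imread(f"pics/{n}0.png")
    c=(215,140,170,140) if n=="top" else (230,130,170,180)
    x,y,w,h=c
    cv2.imwrite(f"pics/{n}0c.png",cv2.resize(im[y:y+h,x:x+w],None,fx=4,fy=4,interpolation=cv2.INTER_CUBIC)[:600,:800])
T=eyes.camera_params("top");S=eyes.camera_params("side")
print("hub",plane(T,(231,215),.036),plane(S,(253,260),.036)); print("knob",plane(T,(214,261),.055),plane(S,(281,281),.055))
print("knob tri",tri(T,(214,261),S,(281,281)))
for p in [(324,162),(297,232),(348,249)]: print(plane(T,p,.01))
E
```

```text
t 0.15 tcp [ 0.251  -0.5992  0.2217] xhead -67.26 tool z [-0.001  0.001 -1.   ] F [-0.8 -0.1 -0.1] w 0.0869 q [ 1.19  0.32 -0.07  1.45  0.02  1.37 -0.06]
hub [0.53732427 0.28784486 0.036     ] [0.52645901 0.2979716  0.036     ]
knob [0.39932643 0.32882579 0.055     ] [0.39822665 0.32953793 0.055     ]
knob tri (array([0.39914762, 0.32884611, 0.05385813]), np.float64(0.0006281841109679742))
[0.71634814 0.00702789 0.01      ]
[0.49377636 0.09080804 0.01      ]
[ 0.44495248 -0.06098878  0.01      ]
```

View pics/top0c.png

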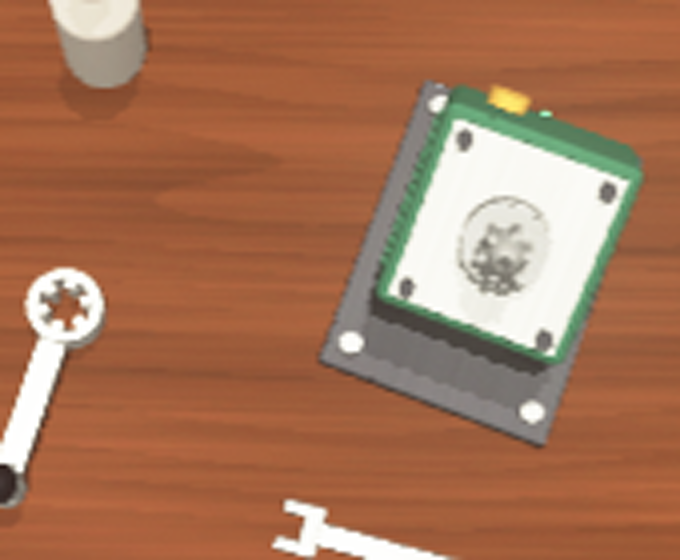

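View pics/side0c.png

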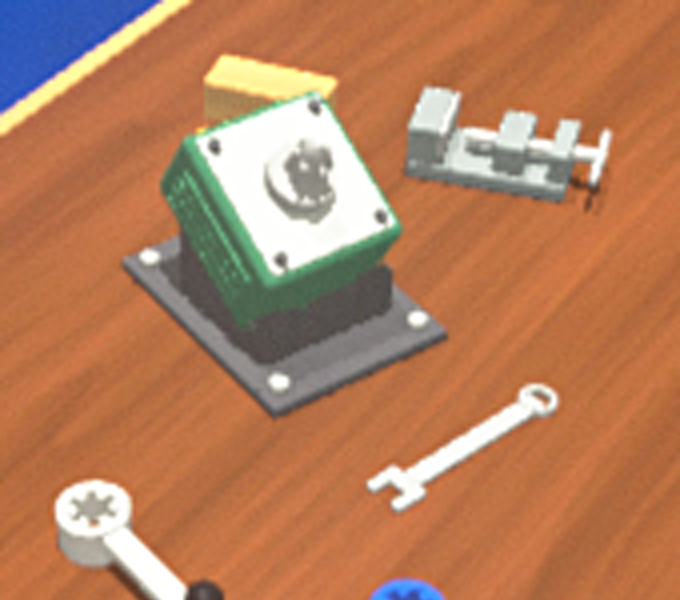

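```bash
python3 - <<'E'
from h import *
s,R=st()
W=eyes.camera_params("wrist");E=np.array(W["extrinsics"])
c=-E[:3,:3].T@E[:3,3]; print("cam in tool",R.T@(c-s["tcp_pos"]),"view dir in tool",R.T@E[2,:3],"right",R.T@E[0,:3])
T=eyes.camera_params("top");S=eyes.camera_params("side")
f=lambda a,b,c0:(c0[0]+(a+.5)/4-.5,c0[1]+(b+.5)/4-.5)
t=lambda a,b:f(a,b,(215,140)); sd=lambda a,b:f(a,b,(230,130))
c=[plane(T,t(*p),.012) for p in [(428,82),(320,360),(545,443)]]
for p in c: print(p)
d=c[0]-c[1]; e=c[1]-c[2]; print(np.linalg.norm(d),np.linalg.norm(e),np.degrees(np.arctan2(d[1],d[0])),np.degrees(np.arctan2(e[1],e[0]))-90)
# gearbox screws tri: top (464,140),(608,192),(406,288),(544,341)
prs=[((464,140),(215,147)),((608,192),(315,107)),((406,288),(281,261)),((544,341),(381,216))]
X=[]
for a,b in prs:
    p,g=tri(T,t(*a),S,sd(*b)); X.append(p); print(p,g)
X=np.array(X); ctr=X.mean(0); n=np.linalg.svd(X-ctr)[2][2]; n*=np.sign(n[2]); print("ctr",ctr,"n",n,np.degrees(np.arccos(n[2])),np.degrees(np.arctan2(n[1],n[0])))
ux=(X[0]+X[1]-X[2]-X[3])/2; uy=(X[0]+X[2]-X[1]-X[3])/2
print(np.linalg.norm(ux),np.linalg.norm(uy),np.degrees(np.arctan2(ux[1],ux[0])),np.degrees(np.arctan2(uy[1],uy[0]))-90)
print("hub",plane(T,t(65,305),.036), plane(S,sd(93,508),.036))
print("tri hub",tri(T,t(65,305),S,sd(93,508)))
E
```

```text
t 0.15 tcp [ 0.251  -0.5992  0.2217] xhead -67.26 tool z [-0.001  0.001 -1.   ] F [-0.8 -0.1 -0.1] w 0.0869 q [ 1.19  0.32 -0.07  1.45  0.02  1.37 -0.06]
cam in tool [-0.00017009 -0.08391929 -0.16157028] view dir in tool [7.46138191e-04 2.99721933e-01 9.54026313e-01] right [ 9.99999632e-01  1.80315056e-04 -8.38742373e-04]
[0.72166498 0.01463443 0.012     ]
[0.50054557 0.09807442 0.012     ]
[ 0.44074358 -0.06902397  0.012     ]
0.23633878696746444 0.17747718459785264 -20.674130773702043 -19.691521683486755
[0.62177355 0.01227783 0.17420636] 0.0002937742740195553
[ 0.58748781 -0.08183123  0.17456787] 7.567984572304469e-05
[0.53304391 0.04511823 0.1181493 ] 0.000483046688651591
[ 0.49739677 -0.04778598  0.12135837] 0.0005938451502542312
ctr [ 0.55992551 -0.01805529  0.14707047] n [-0.45977583  0.18844668  0.86780991] 29.794874706915536 157.71292273222974
0.10998830061062528 0.09984653221362642 -20.50768320011269 -20.503088183658377
hub [0.53467494 0.28811385 0.036     ] [0.53566285 0.28721398 0.036     ]
tri hub (array([0.53460794, 0.28807633, 0.03726385]), np.float64(0.0004309254901075826))
```

{"api": "apply_moves", "payload": {"targets": "-0.126 -0.155 -0.08 0 1; -0.252 -0.31 -0.16 0 1; -0.378 -0.465 -0.24 0 1; -0.504 -0.62 -0.32 0 1; -0.63 -0.775 -0.39 0 1"}}

```text
time: 0.65
tcp_pos: [0.3615, -0.3926, 0.3146]
ee_rot: [2.615, -1.74, 0.0]
wrist_force: [1.1, -0.8, -0.1]
grip_width: 0.0867
```

{"api": "apply_moves", "payload": {"targets": "-0.126 -0.155 0 0 1; -0.252 -0.31 0 0 1; -0.378 -0.465 0 0 1; -0.504 -0.62 0 0 1; -0.63 -0.775 0 0 1"}}

```text
time: 1.15
tcp_pos: [0.4792, -0.1723, 0.3139]
ee_rot: [2.615, -1.74, 0.001]
wrist_force: [0.0, -0.2, -0.2]
grip_width: 0.0869
```

{"api": "apply_moves", "payload": {"targets": "-0.126 -0.155 0 0 1; -0.252 -0.31 0 0 1; -0.378 -0.465 0 0 1; -0.4 -0.49 0 0 1; -0.4 -0.49 0 0 1"}}

```text
time: 1.65
tcp_pos: [0.5533, -0.0323, 0.3135]
ee_rot: [-2.62, 1.734, 0.002]
wrist_force: [0.3, -0.5, -0.4]
grip_width: 0.0869
```

```bash
python3 - <<'E'
from h import *
st(); cam("wrist","w1")
E
```

```text
t 1.65 tcp [ 0.5533 -0.0323  0.3135] xhead -66.99 tool z [-0.001  0.001 -1.   ] F [ 0.3 -0.5 -0.4] w 0.0869 q [ 0.55  0.13 -0.6   1.53  0.07  1.51 -1.21]
```

View pics/w1.png

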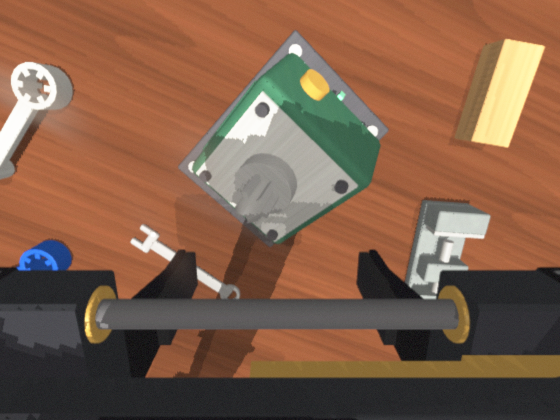

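```bash
python3 - <<'E'
import cv2
im=cv2.imread("pics/w1.png")[130:250,180:340]
cv2.imwrite("pics/w1c.png",cv2.resize(im,None,fx=5,fy=5,interpolation=cv2.INTER_CUBIC))
E
```

```text
(no output)
```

View pics/w1c.png

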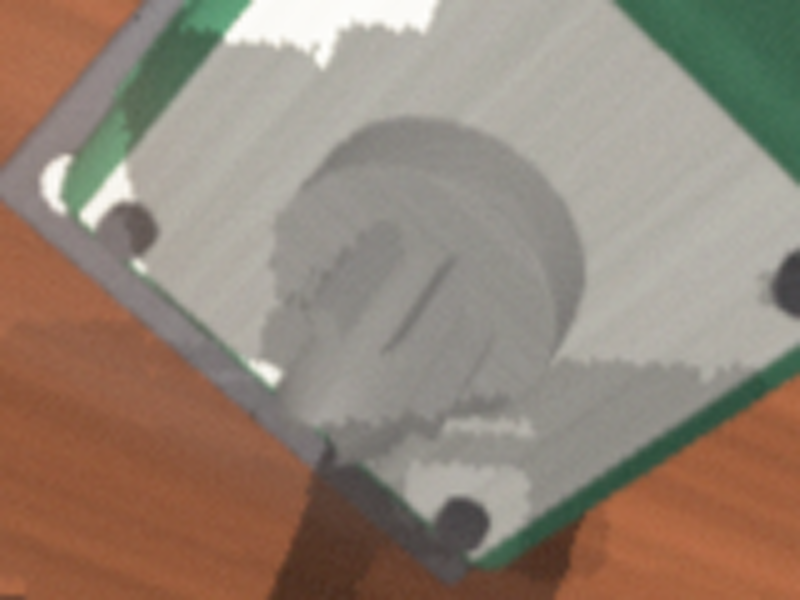

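{"api": "apply_moves", "payload": {"targets": "0 0 0 -0.143 1; 0 0 0 -0.286 1; 0 0 0 -0.429 1; 0 0 0 -0.572 1; 0 0 0 -0.715 1"}}

```text
time: 2.2
tcp_pos: [0.5524, -0.038, 0.3138]
ee_rot: [3.07, -0.66, -0.0]
wrist_force: [0.0, 0.8, -0.6]
grip_width: 0.0869
```

{"api": "apply_moves", "payload": {"targets": "0 0 0 -0.143 1; 0 0 0 -0.286 1; 0 0 0 -0.429 1; 0 0 0 -0.572 1; 0 0 0 -0.715 1"}}

```text
time: 2.7
tcp_pos: [0.5524, -0.038, 0.3137]
ee_rot: [3.099, 0.508, -0.001]
wrist_force: [-0.0, 0.0, -0.5]
grip_width: 0.0869
```

{"api": "apply_moves", "payload": {"targets": "0 0 0 -0.143 1; 0 0 0 -0.286 1; 0 0 0 -0.429 1; 0 0 0 -0.572 1; 0 0 0 -0.715 1"}}

```text
time: 3.2
tcp_pos: [0.5524, -0.038, 0.3137]
ee_rot: [2.699, 1.606, -0.002]
wrist_force: [-0.4, -0.7, -0.1]
grip_width: 0.0873
```

{"api": "apply_moves", "payload": {"targets": "0 0 0 -0.12 1; 0 0 0 -0.12 1"}}

```text
time: 3.4
tcp_pos: [0.5525, -0.0377, 0.3137]
ee_rot: [2.598, 1.765, -0.002]
wrist_force: [-0.4, 1.0, -0.3]
grip_width: 0.087
```

```bash
python3 - <<'E'
from h import *
st(); P,im=cam("wrist","w2"); cam("side","s2"); cam("top","t2")
im=im[100:260,180:380]
cv2.imwrite("pics/w2c.png",cv2.resize(cv2.convertScaleAbs(im,alpha=1.4,beta=-60),None,fx=3.7,fy=3.7,interpolation=cv2.INTER_CUBIC))
E
```

```text
t 3.4 tcp [ 0.5525 -0.0377  0.3137] xhead 68.4 tool z [-0.001 -0.002 -1.   ] F [-0.4  1.  -0.3] w 0.087 q [ 0.71  0.14 -0.76  1.52  0.1   1.51  1.14]
```

View pics/w2.png

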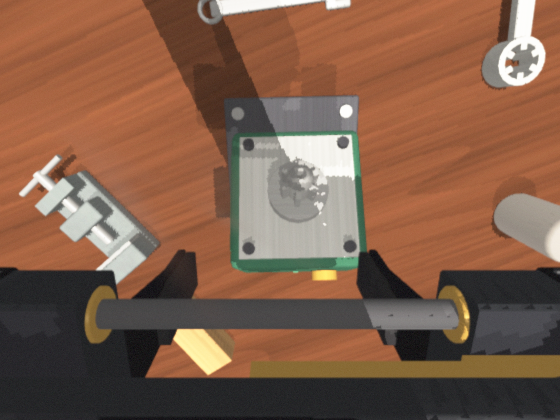

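View pics/w2c.png

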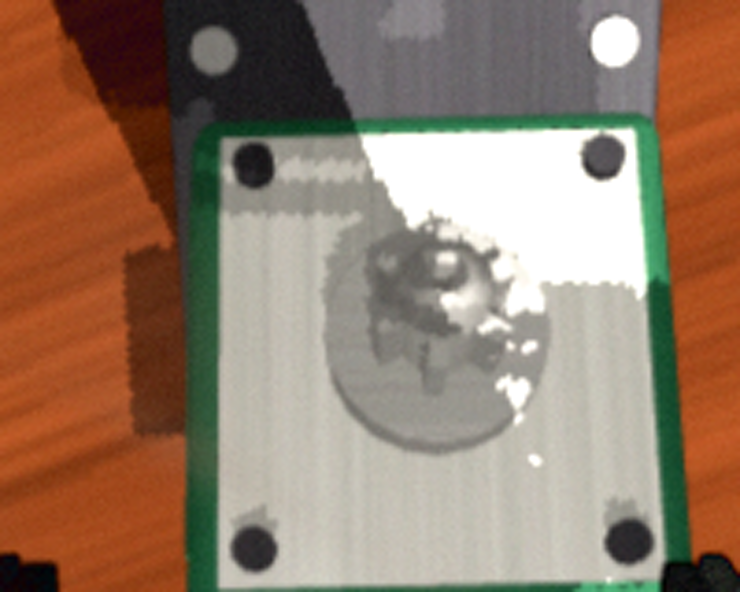

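{"api": "apply_moves", "payload": {"targets": "0.02 0.04 0.12 0 1; 0.02 0.075 0.26 0 1; 0.02 0.075 0.26 0 1"}}

```text
time: 3.85
tcp_pos: [0.57, -0.0382, 0.2442]
ee_rot: [-2.593, -1.764, 0.01]
wrist_force: [-0.4, 0.0, 0.1]
grip_width: 0.0866
```

```bash
python3 - <<'E'
from h import *
st(); P,im=cam("wrist","w3")
im=im[90:250,200:360]
cv2.imwrite("pics/w3c.png",cv2.resize(cv2.convertScaleAbs(im,alpha=1.4,beta=-60),None,fx=3.7,fy=3.7,interpolation=cv2.INTER_CUBIC))
E
```

```text
t 3.85 tcp [ 0.57   -0.0382  0.2442] xhead 68.47 tool z [-0.008  0.001 -1.   ] F [-0.4  0.   0.1] w 0.0866 q [ 0.68  0.22 -0.76  1.59  0.15  1.4   1.1 ]
```

View pics/w3c.png

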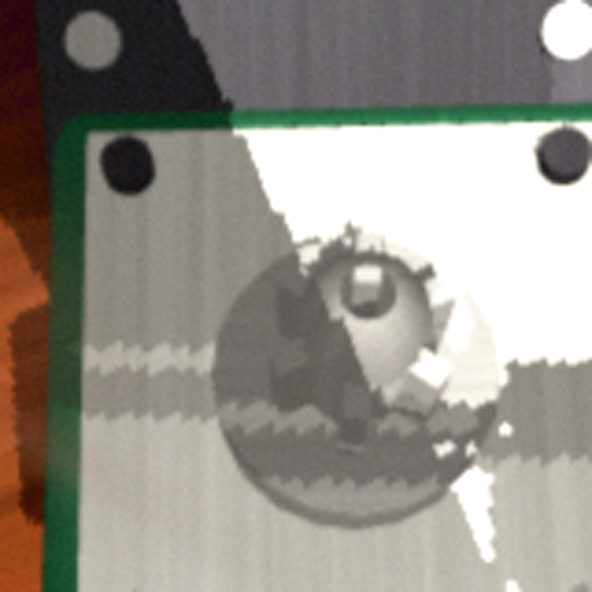

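```bash
python3 - <<'E'
import cv2
im=cv2.imread("pics/w3.png")[150:220,265:330+15]
im=cv2.createCLAHE(3,(2,2)).apply(cv2.cvtColor(im,cv2.COLOR_BGR2GRAY))
cv2.imwrite("pics/w3d.png",cv2.resize(im,None,fx=8.5,fy=8.5,interpolation=cv2.INTER_CUBIC))
E
```

```text
(no output)
```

View pics/w3d.png

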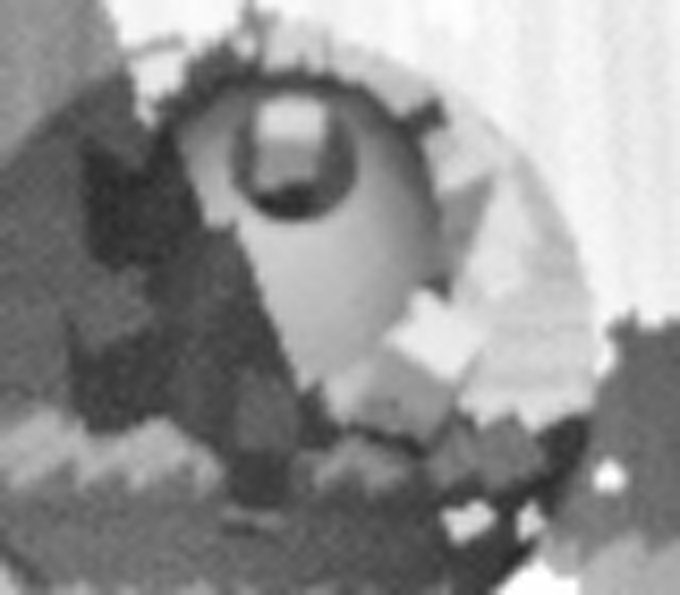

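```bash
python3 - <<'E'
import cv2,numpy as np
a=cv2.imread("pics/top0.png")[182:222,320:360];b=cv2.imread("pics/side0.png")[150:200,280:330]
f=lambda x,s:cv2.resize(x,(400,400),interpolation=cv2.INTER_CUBIC)
cv2.imwrite("pics/tsz.png",np.hstack([f(a,10),f(b,8)]))
E
```

```text
(no output)
```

View pics/tsz.png

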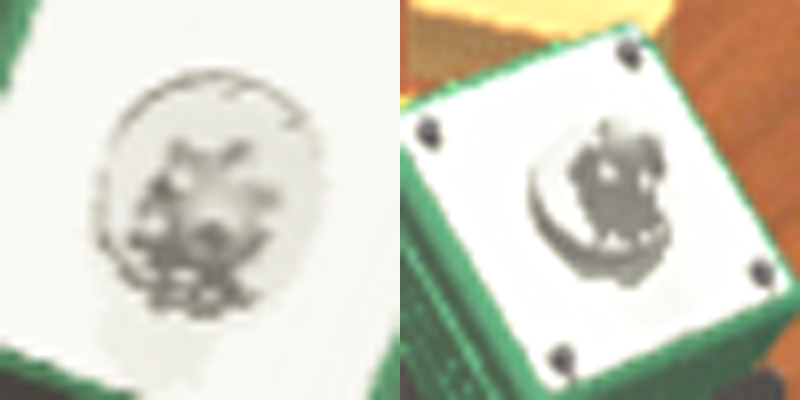

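```bash
cat > col.py <<'E'
from h import *
import pickle
from scipy.optimize import least_squares
yaw=np.radians(-20.5)
Rc=(Ro.from_euler("z",yaw)*Ro.from_euler("y",-np.radians(30))).as_matrix()  # x uphill, z axis
E
python3 - <<'E'
from col import *
T=eyes.camera_params("top"); w2=pickle.load(open("pics/w2.pkl","rb")); w3=pickle.load(open("pics/w3.pkl","rb"))
print("axes",Rc)
tip=[(T,(340.8,205.3)),(w2,(180+445/3.7,100+265/3.7)),(w3,(299.2,168.0))]
col=[(T,(340.4,201.0)),(w2,(180+437/3.7,100+341/3.7)),(w3,(295.8,192.5))]
def res(c,use=None):
    r=[]
    for P,u in tip: r+=list(proj(P,c+.046*Rc[:,2])-u)
    for P,u in col: r+=list(proj(P,c)-u)
    return np.array(r)
s=least_squares(res,[.56,-.02,.16]); print(s.x,np.round(res(s.x).reshape(-1,2),1))
c=s.x
# screws in w2/w3 -> check plane normal dist
g=lambda a,b:(265+(a+.5)/8.5-.5,150+(b+.5)/8.5-.5)
for C in [c,np.array([.5625,-.0202,.160])]:
  pc=C+.03*Rc[:,2]
  print("proj centre z30 in w3d",(proj(w3,pc)-[264.5,149.5])*8.5, "tip",(proj(w3,C+.046*Rc[:,2])-[264.5,149.5])*8.5)
  for q in [(472,362),(268,452),(68,312),(475,162)]:
    o,d=ray(w3,g(*q)); n=Rc[:,2]; p=o+d*(n@(pc-o))/(n@d); l=Rc.T@(p-pc); print(np.round(l*1000,1),np.hypot(*l[:2])*1000,np.degrees(np.arctan2(l[1],l[0])))
E
```

```text
axes [[ 0.81118191  0.35020738 -0.46833609]
 [-0.30328849  0.93667219  0.17510369]
 [ 0.5         0.          0.8660254 ]]
[ 0.55080195 -0.01557319  0.17879185] [[ 1.1 -0.5]
 [ 0.6  1.9]
 [ 0.2  0.4]
 [ 1.7 -0.6]
 [-0.2 -2.2]
 [-0.  -1.1]]
proj centre z30 in w3d [284.2063212  238.39681517] tip [296.37574051 160.68510793]
[ 9.6 13.2 -0. ] 16.319038818245016 54.02312073187484
[16.  -1.6  0. ] 16.06529043050846 -5.632836136294198
[  5.3 -15.7  -0. ] 16.5674901003873 -71.25055602832279
[-5.6 14.1  0. ] 15.141008049796588 111.5147477947812
proj centre z30 in w3d [267.44865583 347.75749686] tip [277.12510359 286.13945859]
[ 1.5 16.3  0. ] 16.413286318599987 84.69000289398694
[ 8.7 -0.2  0. ] 8.663328365846207 -1.0187649517711648
[ -3.2 -15.9   0. ] 16.227424345210693 -101.50470964141167
[-15.4  17.3   0. ] 23.16366874920426 131.589286568961
```

```bash
python3 - <<'E'
from col import *
T=eyes.camera_params("top"); S=eyes.camera_params("side"); w1,w2,w3=[pickle.load(open(f"pics/w{i}.pkl","rb")) for i in (1,2,3)]
off=.046*Rc[:,2]
print("collar@.16"); 
for P,u in [(T,(340.4,201.0)),(w2,(180+437/3.7,100+341/3.7)),(w3,(295.8,192.5)),(w1,(180+430/5.,130+280/5.))]: print(plane(P,u,.16))
print("from tip")
for P,u in [(T,(340.8,205.3)),(w2,(180+445/3.7,100+265/3.7)),(w3,(299.2,168.0))]: print(plane(P,u,.16+off[2])-off)
# screws multi-view: w2 & top & side
w2s=[(255,550),(630,542),(253,165),(603,158)]  # crop: uphill-left?,...
w2s=[(180+a/3.7,100+b/3.7) for a,b in w2s]
t=lambda a,b:(215+(a+.5)/4-.5,140+(b+.5)/4-.5)
ts=[t(608,192),t(464,140),t(544,341),t(406,288)]
for a,b in zip(w2s,ts): print(tri(w2,a,T,b))
E
```

```text
collar@.16
[ 0.55382572 -0.01460483  0.16      ]
[ 0.5576024  -0.01673265  0.16      ]
[ 0.55620446 -0.01652686  0.16      ]
[ 0.55949388 -0.01831962  0.16      ]
from tip
[ 0.55407605 -0.01629084  0.16      ]
[ 0.55298108 -0.01559431  0.16      ]
[ 0.55393036 -0.01559436  0.16      ]
(array([ 0.58008547, -0.07518286,  0.20005456]), np.float64(0.0004521702555526281))
(array([0.62136755, 0.01239428, 0.17834187]), np.float64(0.0018779773831293892))
(array([ 0.50105652, -0.05132404,  0.10230293]), np.float64(0.0012203031636625066))
(array([0.5349052 , 0.04507339, 0.11515214]), np.float64(0.0019520851185315046))
```

```bash
python3 - <<'E'
from col import *
w3=pickle.load(open("pics/w3.pkl","rb"))
g=lambda a,b:(265+(a+.5)/8.5-.5,150+(b+.5)/8.5-.5)
n=Rc[:,2]
for C in ([.555,-.016,.16],[.557,-.017,.16],[.554,-.0156,.16]):
  pc=np.array(C)+.03*n; L=[]
  for q in [(472,362),(268,452),(68,312),(475,162)]:
    o,d=ray(w3,g(*q)); p=o+d*(n@(pc-o))/(n@d); l=(Rc.T@(p-pc))*1000;L.append(l[:2]); print(np.round(l[:2],1),np.round(np.hypot(*l[:2]),1),np.round(np.degrees(np.arctan2(l[1],l[0])),1))
  print("chord rib1-rib0 dir",np.degrees(np.arctan2(*(L[0]-L[1])[::-1]))-120+0, "rib0-rib2",np.degrees(np.arctan2(*(L[1]-L[2])[::-1]))-60,"rib1-rib2(90)",np.degrees(np.arctan2(*(L[0]-L[2])[::-1]))-90)
E
```

```text
[10.1 14.5] 17.7 55.1
[17.1 -1.7] 17.2 -5.6
[  5.5 -17.1] 18.0 -72.3
[-6.5 15.5] 16.7 112.7
chord rib1-rib0 dir -6.587820433828995 rib0-rib2 -7.074213709804006 rib1-rib2(90) -8.389699279760151
[ 7.9 14.9] 16.8 62.1
[14.9 -1.4] 15.0 -5.3
[  3.2 -16.9] 17.2 -79.4
[-8.8 15.8] 18.1 119.0
chord rib1-rib0 dir -6.5878204338291795 rib0-rib2 -7.074213709803942 rib1-rib2(90) -8.389699279760151
[11.2 14.4] 18.2 52.1
[18.2 -1.7] 18.3 -5.5
[  6.6 -17.1] 18.3 -69.1
[-5.3 15.4] 16.3 109.1
chord rib1-rib0 dir -6.587820433829194 rib0-rib2 -7.074213709803907 rib1-rib2(90) -8.389699279760123
```

{"api": "apply_moves", "payload": {"targets": "0.12 -0.08 -0.1 0.143 1; 0.25 -0.18 -0.2 0.286 1; 0.4 -0.29 -0.2 0.429 1; 0.55 -0.4 -0.2 0.572 1; 0.7 -0.5 -0.2 0.715 1"}}

```text
time: 4.4
tcp_pos: [0.5206, 0.1689, 0.3019]
ee_rot: [3.053, 0.734, 0.006]
wrist_force: [0.7, 0.5, 0.3]
grip_width: 0.087
```

```bash
python3 - <<'E'
from h import *
s,R=st(); d=np.array([.4847,.303,.15])-s["tcp_pos"]; print(R.T@d/.25)
E
```

```text
t 4.4 tcp [0.5206 0.1689 0.3019] xhead 27.05 tool z [ 0.004 -0.    -1.   ] F [0.7 0.5 0.3] w 0.087 q [ 0.4   0.14 -0.84  1.56  0.1   1.49  0.03]
[ 0.1138021  -0.54446517  0.60686992]
```

{"api": "apply_moves", "payload": {"targets": "0.03 -0.12 0.1 0.143 1; 0.06 -0.24 0.2 0.286 1; 0.09 -0.36 0.2 0.429 1; 0.11 -0.5 0.2 0.572 1; 0.11 -0.5 0.2 0.715 1"}}

```text
time: 4.9
tcp_pos: [0.4848, 0.2969, 0.2515]
ee_rot: [-3.109, 0.419, -0.001]
wrist_force: [-1.0, 0.1, 0.0]
grip_width: 0.0869
```

{"api": "apply_moves", "payload": {"targets": "0 0 0 0.143 1; 0 0 0 0.286 1; 0 0 0 0.429 1; 0 0 0 0.572 1; 0 0 0 0.715 1"}}

```text
time: 5.4
tcp_pos: [0.4884, 0.2907, 0.2515]
ee_rot: [-2.736, 1.54, -0.003]
wrist_force: [-0.6, -0.2, 0.2]
grip_width: 0.0868
```

{"api": "apply_moves", "payload": {"targets": "0 0 0 0.143 1; 0 0 0 0.286 1; 0 0 0 0.429 1; 0 0 0 0.572 1; 0 0 0 0.715 1"}}

```text
time: 5.9
tcp_pos: [0.4884, 0.2908, 0.2515]
ee_rot: [-1.982, 2.433, -0.001]
wrist_force: [0.7, 0.1, 0.0]
grip_width: 0.0872
```

```bash
python3 - <<'E'
from h import *
s,R=st(); d=np.array([.4847,.303,.1])-s["tcp_pos"]; print(R.T@d/.25); cam("wrist","w4")
E
```

```text
t 5.9 tcp [0.4884 0.2908 0.2515] xhead -101.67 tool z [ 0.003  0.001 -1.   ] F [0.7 0.1 0. ] w 0.0872 q [ 0.01  0.18 -0.67  1.6   0.12  1.4  -2.45]
[-0.0438516   0.0257587   0.60603466]
```

View pics/w4.png

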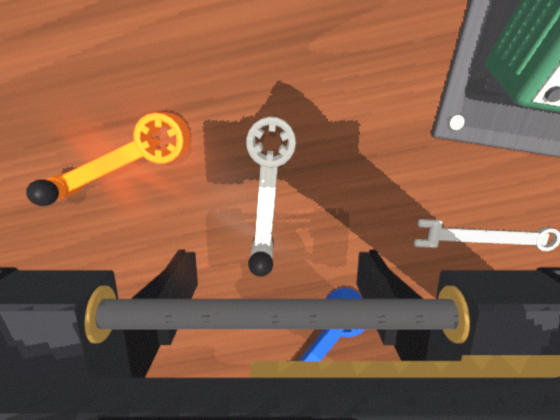

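```bash
python3 - <<'E'
from h import *
import pickle
P=pickle.load(open("pics/w4.pkl","rb")); im=cv2.imread("pics/w4.png")
hs=cv2.cvtColor(im,cv2.COLOR_BGR2HSV); m=((hs[...,1]<60)&(hs[...,2]>110)).astype(np.uint8); m[280:]=0; m[:,:200]=0; m[:,330:]=0
n,l,s,c=cv2.connectedComponentsWithStats(m)
i=max(range(1,n),key=lambda i:s[i,4]); pts=np.argwhere(l==i)[:,::-1]; print(s[i])
hubp=pts[pts[:,1]<168]; (hc,hr)=cv2.minEnclosingCircle(hubp.astype(np.float32)); print("hub px",hc,hr)
k=((hs[...,2]<40)).astype(np.uint8); k[:,:245]=0;k[:,280:]=0;k[:245]=0;k[285:]=0
print("knob",np.argwhere(k).mean(0)[::-1],k.sum())
H=plane(P,hc,.036);Kn=plane(P,np.argwhere(k).mean(0)[::-1],.055);print(H,Kn,np.linalg.norm((H-Kn)[:2]),np.degrees(np.arctan2(*(Kn-H)[1::-1])))
arm=pts[(pts[:,1]>175)&(pts[:,1]<235)]
A=[plane(P,arm[arm[:,1]==v].mean(0),.032) for v in range(178,234)]
A=np.array(A);v=np.polyfit(A[:,0],A[:,1],1);print("arm heading",np.degrees(np.arctan(v[0]))+180, "mid",A.mean(0))
E
```

```text
[ 246  116   50  142 3004]
hub px (269.7323913574219, 142.4190216064453) 26.437646865844727
knob [260.27272727 254.72727273] 11
[0.53622508 0.2897001  0.036     ] [0.41302864 0.32693892 0.055     ] 0.1287015649450782 163.18140653757501
arm heading 163.27878991131539 mid [0.46411843 0.31052886 0.032     ]
```

{"api": "apply_moves", "payload": {"targets": "-0.047 0.022 0.18 0.085 1; -0.047 0.022 0.36 0.085 1; -0.047 0.022 0.54 0.085 1; -0.047 0.022 0.7 0.085 1; -0.047 0.022 0.8 0.085 1"}}

```text
time: 6.45
tcp_pos: [0.4843, 0.3022, 0.0475]
ee_rot: [1.884, -2.512, -0.0]
wrist_force: [0.3, 0.1, -0.3]
grip_width: 0.0869
```

```bash
python3 - <<'E'
from h import *
s,R=st(); d=np.array([.4855,.3035,.008])-s["tcp_pos"]; print(R.T@d/.25); cam("wrist","w5")
E
```

```text
t 6.45 tcp [0.4843 0.3022 0.0475] xhead -106.25 tool z [-0.002 -0.001 -1.   ] F [ 0.3  0.1 -0.3] w 0.0869 q [-0.09  0.37 -0.6   1.82  0.24  1.02 -2.64]
[-0.00650659 -0.00345531  0.15793315]
```

View pics/w5.png

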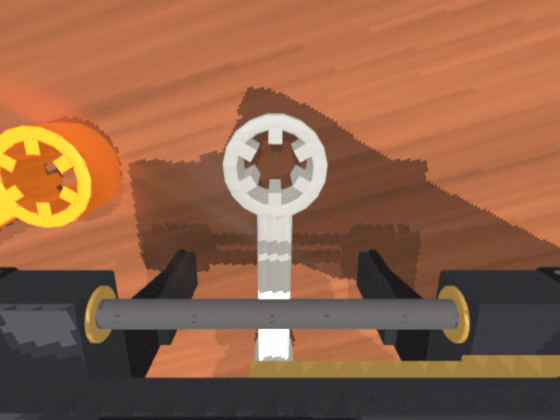

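{"api": "apply_moves", "payload": {"targets": "-0.007 -0.003 0.06 -0.035 1; -0.007 -0.003 0.12 -0.035 1; -0.007 -0.003 0.158 -0.035 1; -0.007 -0.003 0.158 -0.035 1", "squeeze": 8}}

```text
time: 6.9
tcp_pos: [0.4856, 0.304, 0.0086]
ee_rot: [1.928, -2.479, -0.0]
wrist_force: [-0.6, -0.6, -0.6]
grip_width: 0.0872
```

{"api": "apply_moves", "payload": {"targets": "0 0 0 0 0.5; 0 0 0 0 0.2; 0 0 0 0 0; 0 0 0 0 0; 0 0 0 0 0", "squeeze": 8}}

```text
time: 7.4
tcp_pos: [0.4862, 0.3045, 0.0096]
ee_rot: [-1.928, 2.48, -0.0]
wrist_force: [-0.1, 0.2, 0.3]
grip_width: 0.0549
```

```bash
python3 - <<'E'
from h import *
s,R=st(); d=np.array([.4855,.3035,.008])-s["tcp_pos"]; print(R.T@d/.25)
E
```

```text
t 7.4 tcp [0.4862 0.3045 0.0096] xhead -104.25 tool z [ 0.  0. -1.] F [-0.1  0.2  0.3] w 0.0549 q [-0.12  0.42 -0.58  1.84  0.28  0.96 -2.64]
[0.00439228 0.00170864 0.00651794]
```

{"api": "apply_moves", "payload": {"targets": "0 0 0 0 0; 0 0 0 0 0; 0 0 0 0 0; 0 0 0 0 0; 0 0 0 0 0", "squeeze": 6}}

```text
time: 7.9
tcp_pos: [0.4859, 0.304, 0.0093]
ee_rot: [1.928, -2.479, 0.0]
wrist_force: [-0.5, -0.9, 0.7]
grip_width: 0.0201
```

{"api": "apply_moves", "payload": {"targets": "0 0 0 0 0; 0 0 0 0 0; 0 0 0 0 0; 0 0 0 0 0", "squeeze": 6}}

```text
time: 8.3
tcp_pos: [0.4859, 0.304, 0.0093]
ee_rot: [1.928, -2.479, 0.001]
wrist_force: [-1.9, -2.0, 1.9]
grip_width: 0.0205
```

```bash
python3 - <<'E'
from h import *
s,R=st()
E
```

```text
t 8.3 tcp [0.4859 0.304  0.0093] xhead -104.26 tool z [-0.    -0.001 -1.   ] F [-1.9 -2.   1.9] w 0.0205 q [-0.12  0.42 -0.58  1.84  0.28  0.96 -2.64]
```

{"api": "apply_moves", "payload": {"targets": "-0.002 -0.01 -0.027 0 0; -0.002 -0.022 -0.054 0 0; -0.002 -0.037 -0.08 0 0; -0.002 -0.053 -0.104 0 0; -0.002 -0.053 -0.104 0 0", "squeeze": 6}}

```text
time: 8.8
tcp_pos: [0.5007, 0.3018, 0.0366]
ee_rot: [-1.926, 2.479, -0.001]
wrist_force: [-0.9, 0.6, -5.1]
grip_width: 0.0194
```

```bash
python3 - <<'E'
from h import *
s,R=st(); cam("wrist","w6"); cam("side","s6")
im=cv2.imread("pics/s6.png")[200:320,200:340]; cv2.imwrite("pics/s6c.png",cv2.resize(im,None,fx=4,fy=4,interpolation=cv2.INTER_CUBIC))
E
```

```text
t 8.8 tcp [0.5007 0.3018 0.0366] xhead -104.31 tool z [ 0.002  0.001 -1.   ] F [-0.9  0.6 -5.1] w 0.0194 q [-0.1   0.41 -0.58  1.8   0.26  1.01 -2.61]
```

View pics/w6.png

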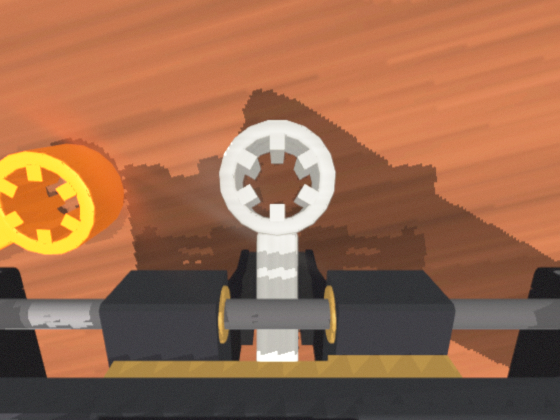

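View pics/s6c.png

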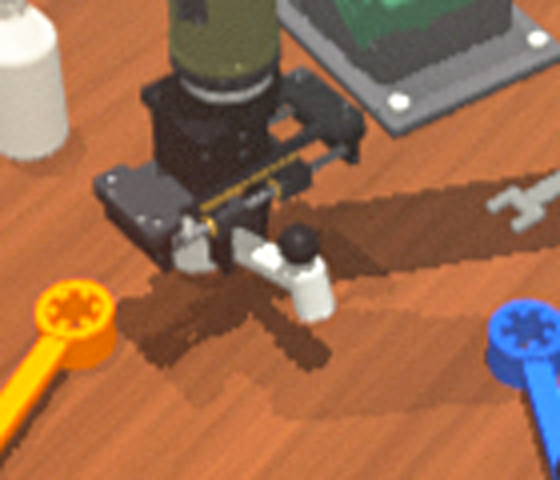

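{"api": "apply_moves", "payload": {"targets": "0 0 0 0 0; 0 0 0 0 0; 0 0 0 0 0", "squeeze": 3}}

```text
time: 9.2
tcp_pos: [0.4989, 0.3016, 0.0352]
ee_rot: [1.929, -2.479, 0.0]
wrist_force: [-0.5, -0.4, -3.9]
grip_width: 0.0203
```

```bash
python3 - <<'E'
from h import *
s,R=st(); cam("wrist","w7")
E
```

```text
t 9.2 tcp [0.4989 0.3016 0.0352] xhead -104.24 tool z [-0. -0. -1.] F [-0.5 -0.4 -3.9] w 0.0203 q [-0.1   0.41 -0.59  1.8   0.26  1.01 -2.61]
```

View pics/w7.png

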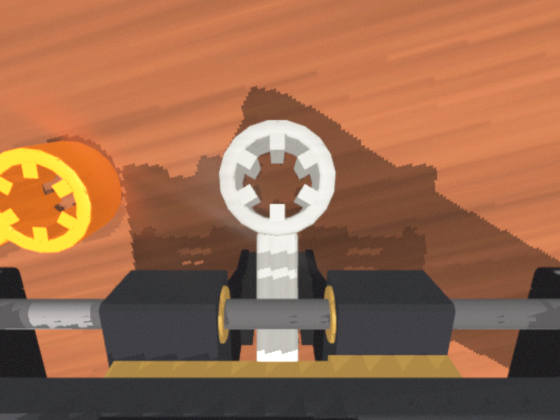

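{"api": "apply_moves", "payload": {"targets": "0 0 0 0 0; 0 0 -0.18 -0.1 0; 0 0 -0.36 -0.24 0; 0 0 -0.54 -0.38 0; 0 0 -0.72 -0.52 0", "squeeze": 20}}

```text
time: 9.75
tcp_pos: [0.4983, 0.3016, 0.2168]
ee_rot: [2.53, -1.861, -0.0]
wrist_force: [1.1, -0.7, -5.2]
grip_width: 0.0199
```

{"api": "apply_moves", "payload": {"targets": "0 0 -0.17 -0.143 0; 0 0 -0.17 -0.286 0; 0 0 -0.17 -0.429 0; 0 0 -0.17 -0.572 0; 0 0 -0.17 -0.715 0"}}

```text
time: 10.25
tcp_pos: [0.4985, 0.3016, 0.2576]
ee_rot: [3.035, -0.807, -0.001]
wrist_force: [0.2, -0.1, -4.6]
grip_width: 0.0192
```

{"api": "apply_moves", "payload": {"targets": "0 0 0 -0.143 0; 0 0 0 -0.286 0; 0 0 0 -0.429 0; 0 0 0 -0.572 0; 0 0 0 -0.715 0"}}

```text
time: 10.75
tcp_pos: [0.4985, 0.3016, 0.2575]
ee_rot: [3.12, 0.359, -0.001]
wrist_force: [0.1, 0.0, -4.1]
grip_width: 0.0196
```

{"api": "apply_moves", "payload": {"targets": "0 0 0 -0.143 0; 0 0 0 -0.286 0; 0 0 0 -0.429 0; 0 0 0 -0.572 0; 0 0 0 -0.715 0"}}

```text
time: 11.25
tcp_pos: [0.4986, 0.3015, 0.2576]
ee_rot: [2.773, 1.475, -0.001]
wrist_force: [-0.7, 0.6, -3.7]
grip_width: 0.02
```

```bash
python3 - <<'E'
from h import *
s,R=st(); d=np.array([.500,.060,.19])-s["tcp_pos"]; print(R.T@d/.25); cam("wrist","w8")
E
```

```text
t 11.25 tcp [0.4986 0.3015 0.2576] xhead 56.02 tool z [-0.    -0.001 -1.   ] F [-0.7  0.6 -3.7] w 0.02 q [ 0.27  0.31 -1.05  1.54  0.27  1.44  0.18]
[-0.79784489  0.54460844  0.27096115]
```

View pics/w8.png

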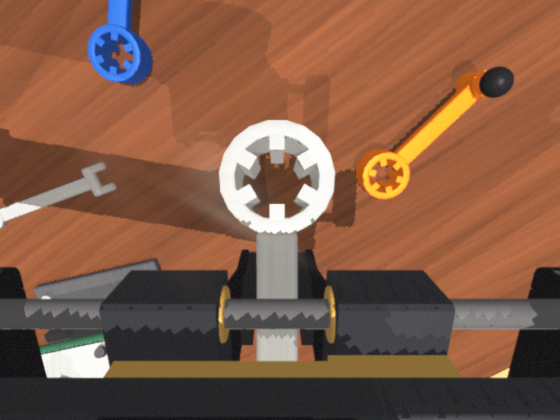

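{"api": "apply_moves", "payload": {"targets": "-0.15 0.1 0 -0.14 0; -0.3 0.2 0 -0.225 0; -0.46 0.31 0 -0.225 0; -0.62 0.42 0 -0.225 0; -0.798 0.545 0 -0.225 0"}}

```text
time: 11.8
tcp_pos: [0.4983, 0.063, 0.2579]
ee_rot: [2.588, 1.779, 0.0]
wrist_force: [2.0, 0.3, -4.5]
grip_width: 0.0197
```

{"api": "apply_moves", "payload": {"targets": "0 0 0.1 0 0; 0 0 0.2 0 0; 0 0 0.27 0 0; 0 0 0.27 0 0"}}

```text
time: 12.2
tcp_pos: [0.4966, 0.0642, 0.188]
ee_rot: [-2.586, -1.779, 0.006]
wrist_force: [0.5, -0.0, -4.7]
grip_width: 0.0197
```

```bash
python3 - <<'E'
from h import *
s,R=st(); d=np.array([.500,.060,.165])-s["tcp_pos"]; print(R.T@d/.25); cam("top","t9");cam("side","s9")
a=cv2.imread("pics/t9.png")[140:260,260:400];b=cv2.imread("pics/s9.png")[100:260,220:380]
cv2.imwrite("pics/ts9.png",np.hstack([cv2.resize(a,(400,343),interpolation=2),cv2.resize(b,(343,343),interpolation=2)]))
E
```

```text
t 12.2 tcp [0.4966 0.0642 0.188 ] xhead 69.04 tool z [-0.005 -0.    -1.   ] F [ 0.5 -0.  -4.7] w 0.0197 q [ 0.81  0.11 -1.03  1.83  0.09  1.26  0.95]
[-0.01055054  0.01891711  0.09205724]
```

View pics/ts9.png

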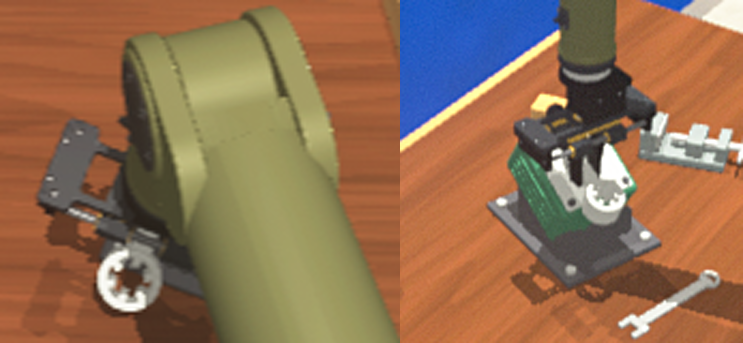

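{"api": "apply_moves", "payload": {"targets": "-0.011 -0.015 0.05 0 0; -0.011 -0.015 0.1 0 0; -0.011 -0.015 0.1 0 0", "squeeze": 6}}

```text
time: 12.6
tcp_pos: [0.4928, 0.0628, 0.1635]
ee_rot: [-2.586, -1.782, 0.005]
wrist_force: [-0.2, -0.6, -3.8]
grip_width: 0.0198
```

{"api": "apply_moves", "payload": {"targets": "0 0 0.02 0 0; 0 0 0.04 0 0; 0 0 0.06 0 0; 0 0 0.08 0 0; 0 0 0.1 0 0", "squeeze": 4}}

```text
time: 13.1
tcp_pos: [0.4944, 0.0632, 0.14]
ee_rot: [-2.587, -1.783, 0.0]
wrist_force: [-0.6, 0.3, -4.2]
grip_width: 0.0202
```

```bash
python3 - <<'E'
from h import *
s,R=st(); cam("wrist","w10");cam("side","s10")
b=cv2.imread("pics/s10.png")[130:230,250:350]
cv2.imwrite("pics/s10c.png",np.hstack([cv2.resize(b,(420,420),interpolation=2),cv2.resize(cv2.imread("pics/w10.png"),(380,420))]))
E
```

```text
t 13.1 tcp [0.4944 0.0632 0.14  ] xhead 69.15 tool z [-0. -0. -1.] F [-0.6  0.3 -4.2] w 0.0202 q [ 0.79  0.15 -1.03  1.9   0.14  1.17  0.91]
```

View pics/s10c.png

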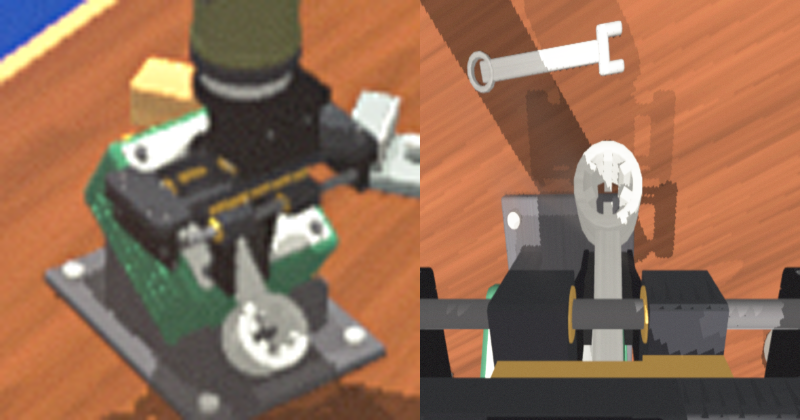

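```bash
cat > tilt.py <<'E'
from col import *
def table(name,tcp,R,g=.052,ph=.0157,ths=range(-5,60,5)):
    P=pickle.load(open(f"pics/{name}.pkl","rb"))
    for t in ths:
        a=np.radians(t); 
        out=[]
        for (lx,ly,lz) in [(0,0,.036),(.028,0,.036),(-.028,0,.036),(0,.028,.036),(0,-.028,.036),(.028,0,0.0)]:
            dx,dz=lx-g,lz-.025
            h=dx*np.cos(a)-dz*np.sin(a); v=dx*np.sin(a)+dz*np.cos(a)
            X=tcp+R[:,1]*h+np.array([0,0,ph+v])+R[:,0]*(-ly)
            out.append(proj(P,X))
        o=np.array(out); print(t,"centre",np.round(o[0]),"arm-side row",round(o[1][1]),"far row",round(o[2][1]),"cols",np.round(sorted([o[3][0],o[4][0]])))
E
python3 - <<'E'
from tilt import *
s,R=st(); table("w10",s["tcp_pos"],R)
im=cv2.imread("pics/w10.png")[120:330,200:360]; cv2.imwrite("pics/w10c.png",cv2.resize(im,None,fx=2.8,fy=2.8,interpolation=2))
E
```

```text
t 13.2 tcp [0.4938 0.0631 0.1395] xhead 69.15 tool z [-0.002  0.    -1.   ] F [-0.4 -0.2 -4.7] w 0.0198 q [ 0.79  0.16 -1.03  1.9   0.14  1.17  0.92]
-5 centre [274. 187.] arm-side row 248 far row 115 cols [205. 343.]
0 centre [274. 182.] arm-side row 244 far row 112 cols [207. 342.]
5 centre [274. 178.] arm-side row 241 far row 110 cols [209. 340.]
10 centre [274. 175.] arm-side row 237 far row 109 cols [211. 338.]
15 centre [274. 173.] arm-side row 235 far row 111 cols [213. 336.]
20 centre [274. 172.] arm-side row 232 far row 113 cols [214. 334.]
25 centre [274. 172.] arm-side row 230 far row 117 cols [216. 333.]
30 centre [275. 173.] arm-side row 229 far row 121 cols [218. 331.]
35 centre [275. 175.] arm-side row 228 far row 126 cols [220. 330.]
40 centre [275. 177.] arm-side row 227 far row 132 cols [221. 328.]
45 centre [275. 180.] arm-side row 227 far row 139 cols [223. 327.]
50 centre [275. 183.] arm-side row 227 far row 146 cols [224. 326.]
55 centre [275. 187.] arm-side row 228 far row 153 cols [225. 325.]
```

View pics/w10c.png

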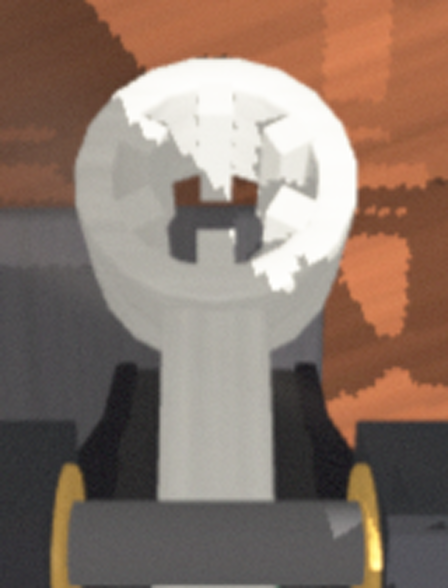

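{"api": "apply_moves", "payload": {"targets": "0 0 0 0 0; 0 0 -0.16 0 0; 0.2 -0.07 -0.24 0 0; 0.38 -0.13 -0.24 0 0; 0.55 -0.19 -0.24 0 0", "squeeze": 25}}

```text
time: 13.7
tcp_pos: [0.5002, 0.2098, 0.202]
ee_rot: [2.588, 1.778, 0.005]
wrist_force: [1.2, 0.2, -3.8]
grip_width: 0.0195
```

{"api": "apply_moves", "payload": {"targets": "0.08 -0.03 0.1 0 0; 0.08 -0.03 0.25 0 0; 0.08 -0.03 0.35 0 0; 0.08 -0.03 0.35 0 0; 0.08 -0.03 0.35 0 0"}}

```text
time: 14.2
tcp_pos: [0.4994, 0.2301, 0.1135]
ee_rot: [-2.587, -1.782, -0.0]
wrist_force: [0.9, 0.2, -4.1]
grip_width: 0.0197
```

```bash
python3 - <<'E'
from tilt import *
s,R=st();cam("wrist","w11");cam("top","t11"); table("w11",s["tcp_pos"],R,ths=(25,30,35,40,45,50,55,60))
im=cv2.imread("pics/w11.png")[100:330,180:380]; 
a=cv2.imread("pics/t11.png")[160:300,200:340]
cv2.imwrite("pics/w11c.png",np.hstack([cv2.resize(im,(400,460),interpolation=2),cv2.resize(a,(400,460),interpolation=2)]))
E
```

```text
t 14.2 tcp [0.4994 0.2301 0.1135] xhead 69.13 tool z [-0.  0. -1.] F [ 0.9  0.2 -4.1] w 0.0197 q [ 0.42  0.37 -1.06  1.81  0.35  1.17  0.46]
25 centre [275. 173.] arm-side row 232 far row 118 cols [217. 333.]
30 centre [275. 174.] arm-side row 230 far row 122 cols [219. 332.]
35 centre [275. 176.] arm-side row 229 far row 127 cols [220. 330.]
40 centre [275. 178.] arm-side row 228 far row 133 cols [222. 329.]
45 centre [275. 181.] arm-side row 228 far row 140 cols [223. 327.]
50 centre [275. 184.] arm-side row 228 far row 147 cols [224. 326.]
55 centre [275. 188.] arm-side row 229 far row 154 cols [226. 325.]
60 centre [275. 192.] arm-side row 230 far row 161 cols [227. 324.]
```

View pics/w11c.png

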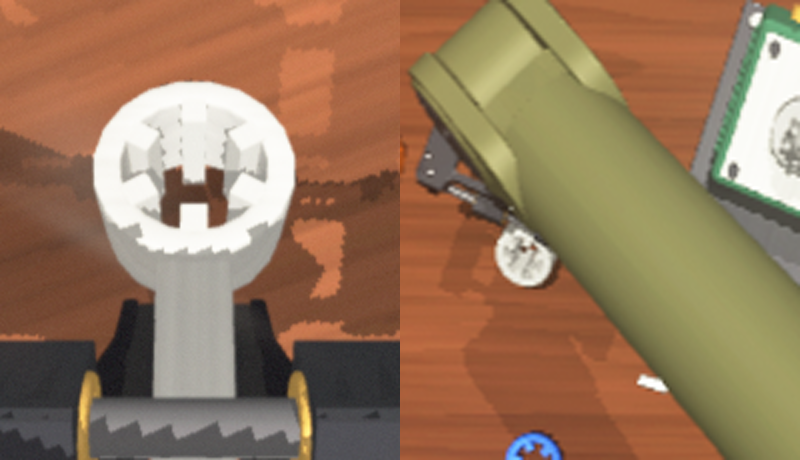

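{"api": "apply_moves", "payload": {"targets": "0 0 0.1 0 0; 0 0 0.19 0 0; 0 0 0.215 0 0; 0 0.04 0.245 0 0; 0 0.08 0.27 0 0", "squeeze": 8}}

```text
time: 14.8
tcp_pos: [0.5193, 0.223, 0.0464]
ee_rot: [2.587, 1.782, 0.003]
wrist_force: [-1.1, 0.4, -2.9]
grip_width: 0.0198
```

{"api": "apply_moves", "payload": {"targets": "0 0 0 0 0; 0 0 0 0 0; 0 0 0 0 0", "squeeze": 8}}

```text
time: 15.1
tcp_pos: [0.5175, 0.2232, 0.0456]
ee_rot: [-2.586, -1.783, -0.0]
wrist_force: [0.0, -0.2, -3.9]
grip_width: 0.0197
```

{"api": "apply_moves", "payload": {"targets": "0 0 0 0 0; 0 0 0 0 0; 0 0 0 0 0", "squeeze": 50}}

```text
time: 15.4
tcp_pos: [0.5176, 0.223, 0.0455]
ee_rot: [2.586, 1.783, -0.0]
wrist_force: [-0.7, -0.2, -2.8]
grip_width: 0.0193
```

```bash
python3 - <<'E'
from tilt import *
s,R=st();cam("wrist","w12"); table("w12",s["tcp_pos"],R,ths=(20,25,30,35,40,45))
im=cv2.imread("pics/w12.png")[100:330,180:380]; 
cv2.imwrite("pics/w12c.png",cv2.resize(im,(400,460),interpolation=2))
E
```

```text
t 15.4 tcp [0.5176 0.223  0.0455] xhead 69.17 tool z [ 0. -0. -1.] F [-0.7 -0.2 -2.8] w 0.0193 q [ 0.36  0.48 -0.98  1.83  0.45  1.07  0.41]
20 centre [275. 174.] arm-side row 234 far row 114 cols [215. 335.]
25 centre [275. 173.] arm-side row 232 far row 118 cols [217. 333.]
30 centre [275. 174.] arm-side row 230 far row 122 cols [219. 332.]
35 centre [275. 176.] arm-side row 229 far row 127 cols [220. 330.]
40 centre [275. 178.] arm-side row 228 far row 133 cols [222. 329.]
45 centre [275. 181.] arm-side row 228 far row 140 cols [223. 327.]
```

View pics/w12c.png

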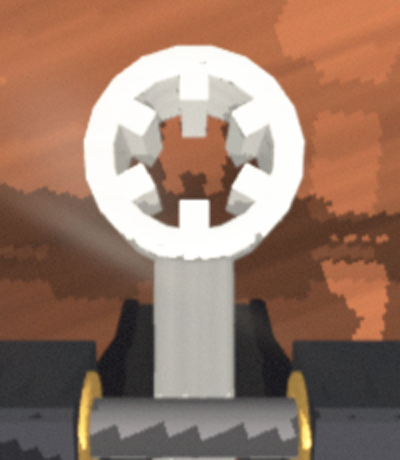

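{"api": "apply_moves", "payload": {"targets": "0 0 -0.2 0 0; 0 0 -0.4 0 0; 0 0 -0.6 0 0; 0 0 -0.8 0 0; 0 0 -1 0.095 0", "squeeze": 60}}

```text
time: 15.95
tcp_pos: [0.5171, 0.2229, 0.2974]
ee_rot: [2.673, 1.65, -0.0]
wrist_force: [1.6, 0.5, -4.8]
grip_width: 0.0195
```

```bash
python3 - <<'E'
from h import *
s,R=st(); d=np.array([.5362,-.0135,.285])-s["tcp_pos"]; print(R.T@d/.25)
E
```

```text
t 15.95 tcp [0.5171 0.2229 0.2974] xhead 63.37 tool z [ 0.    -0.001 -1.   ] F [ 1.6  0.5 -4.8] w 0.0195 q [ 0.48  0.25 -1.1   1.52  0.22  1.5   0.48]
[-0.8109331   0.49197075  0.05011701]
```

{"api": "apply_moves", "payload": {"targets": "-0.16 0.1 0 0 0; -0.32 0.2 0 0 0; -0.48 0.3 0 0 0; -0.64 0.4 0 0 0; -0.79 0.485 0.03 0 0"}}

```text
time: 16.45
tcp_pos: [0.5383, -0.0103, 0.2887]
ee_rot: [2.67, 1.65, 0.002]
wrist_force: [1.3, -0.1, -3.9]
grip_width: 0.0196
```

{"api": "apply_moves", "payload": {"targets": "-0.02 0.007 0.03 0 0; -0.02 0.007 0.03 0 0"}}

```text
time: 16.65
tcp_pos: [0.5363, -0.0154, 0.279]
ee_rot: [-2.674, -1.646, 0.004]
wrist_force: [-0.2, 0.8, -5.0]
grip_width: 0.0193
```

```bash
python3 - <<'E'
from tilt import *
s,R=st();cam("wrist","w13"); table("w13",s["tcp_pos"],R,ths=(25,30,35))
im=cv2.imread("pics/w13.png")[100:330,180:380]; 
cv2.imwrite("pics/w13c.png",cv2.resize(im,(500,575),interpolation=2))
d=np.array([.5362,-.0135,.2786])-s["tcp_pos"]; print(R.T@d/.25)
E
```

```text
t 16.65 tcp [ 0.5363 -0.0154  0.279 ] xhead 63.22 tool z [-0.003 -0.    -1.   ] F [-0.2  0.8 -5. ] w 0.0193 q [ 0.89  0.15 -1.    1.62  0.12  1.45  0.99]
25 centre [275. 174.] arm-side row 232 far row 118 cols [217. 333.]
30 centre [275. 174.] arm-side row 230 far row 123 cols [218. 332.]
35 centre [275. 176.] arm-side row 229 far row 128 cols [220. 330.]
[ 0.00660467 -0.00370626  0.00169998]
```

View pics/w13c.png

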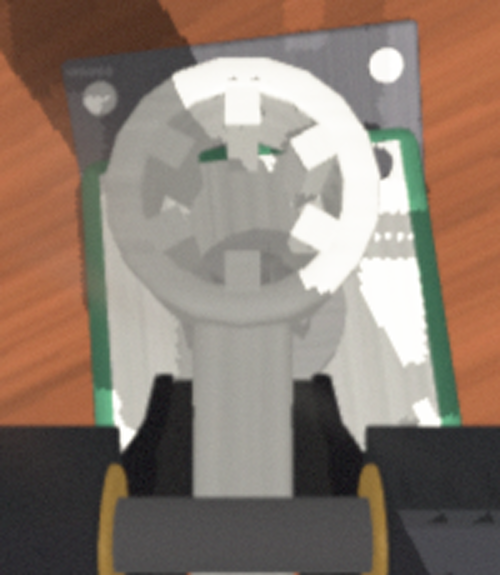

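{"api": "apply_moves", "payload": {"targets": "0.009 0.02 0.04 0 0; 0.012 0.04 0.08 0 0; 0.014 0.065 0.12 0 0; 0.016 0.086 0.157 0 0; 0.016 0.086 0.157 0 0"}}

```text
time: 17.2
tcp_pos: [0.5579, -0.0196, 0.239]
ee_rot: [-2.67, -1.651, 0.003]
wrist_force: [-0.7, -0.9, -4.6]
grip_width: 0.0195
```

```bash
python3 - <<'E'
from tilt import *
s,R=st();P,im=cam("wrist","w14"); cam("side","s14")
im=im[100:330,180:380]; b=cv2.imread("pics/s14.png")[120:240,240:360]
cv2.imwrite("pics/w14c.png",np.hstack([cv2.resize(im,(450,518),interpolation=2),cv2.resize(b,(345,518),interpolation=2)]))
C=np.array([.5543,-.0158,.16]); n=Rc[:,2]
for z in (.046,.036,.03,0): print(z,(proj(P,C+z*n)-[180,100])*2.25)
d=np.array([.5572,-.0214,.2396])-s["tcp_pos"]; print(R.T@d/.25)
E
```

```text
t 17.2 tcp [ 0.5579 -0.0196  0.239 ] xhead 63.46 tool z [-0.003  0.001 -1.   ] F [-0.7 -0.9 -4.6] w 0.0195 q [ 0.85  0.23 -0.98  1.63  0.2   1.39  0.94]
0.046 [212.29921901 221.78698584]
0.036 [214.36697854 230.57728692]
0.03 [215.52106564 235.48345368]
0 [220.4903718  256.60858782]
[-0.00773647  0.00069467 -0.00257945]
```

View pics/w14c.png

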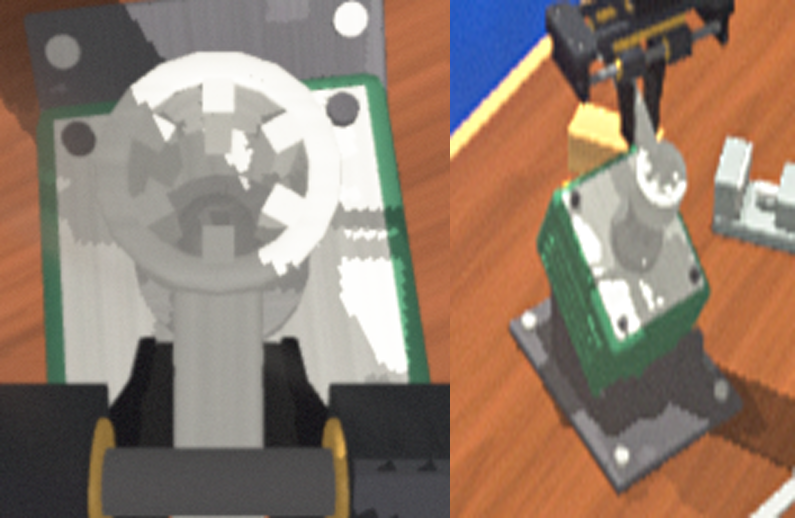

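```bash
python3 - <<'E'
from tilt import *
s,R=st();P=pickle.load(open("pics/w14.pkl","rb"))
a=np.radians(30)
for lz in (.036,0,-.009,-.019,-.055):
    dx,dz=-.052,lz-.025
    h=dx*np.cos(a)-dz*np.sin(a); v=dx*np.sin(a)+dz*np.cos(a)
    X=s["tcp_pos"]+R[:,1]*h+np.array([0,0,.0157+v]); print(lz,(proj(P,X)-[235,150])*9)
im=cv2.imread("pics/w14.png")[150:216,235:320]
im=cv2.createCLAHE(3,(2,2)).apply(cv2.cvtColor(im,cv2.COLOR_BGR2GRAY))
cv2.imwrite("pics/w14d.png",cv2.resize(im,None,fx=9,fy=9,interpolation=2))
E
```

```text
t 17.3 tcp [ 0.5582 -0.019   0.2407] xhead 63.47 tool z [-0.001  0.001 -1.   ] F [-0.  -0.6 -3.8] w 0.0197 q [ 0.85  0.23 -0.99  1.63  0.19  1.39  0.94]
0.036 [371.08526323 224.61578172]
0 [372.28455658 402.90115899]
-0.009 [372.52067068 438.00157241]
-0.019 [372.76054366 473.66077474]
-0.055 [373.46998727 579.12573137]
```

View pics/w14d.png

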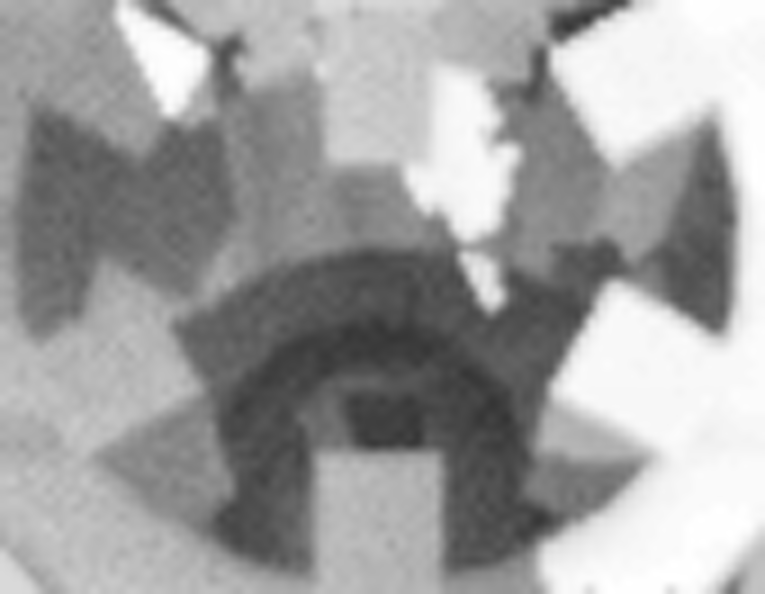

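{"api": "apply_moves", "payload": {"targets": "0.001 0.01 0.0175 0 0; 0.002 0.02 0.035 0 0; 0.003 0.03 0.0525 0 0; 0.004 0.04 0.07 0 0; 0.004 0.04 0.07 0 0", "squeeze": 30}}

```text
time: 17.8
tcp_pos: [0.5684, -0.0234, 0.2242]
ee_rot: [2.672, 1.651, 0.001]
wrist_force: [0.4, -1.0, -0.2]
grip_width: 0.0194
```

```bash
python3 - <<'E'
from tilt import *
s,R=st(); print(np.round(R.T@s["wrist_force"],1), np.round(s["torque"],2))
E
```

```text
t 17.8 tcp [ 0.5684 -0.0234  0.2242] xhead 63.43 tool z [ 0.001 -0.001 -1.   ] F [ 0.4 -1.  -0.2] w 0.0194 q [ 0.83  0.27 -0.97  1.63  0.23  1.36  0.93]
[-0.7  0.8  0.2] [-0.24 -0.14  0.01]
```

{"api": "apply_moves", "payload": {"targets": "0 0.007 0.012 0 0; 0.001 0.014 0.024 0 0; 0.001 0.02 0.035 0 0; 0.001 0.02 0.035 0 0", "squeeze": 12}}

```text
time: 18.2
tcp_pos: [0.5749, -0.0266, 0.2161]
ee_rot: [2.67, 1.647, 0.006]
wrist_force: [4.0, -2.9, 3.7]
grip_width: 0.0197
```

```bash
python3 - <<'E'
from tilt import *
s,R=st(); print(np.round(R.T@s["wrist_force"],1), np.round(s["torque"],2)); P,im=cam("wrist","w15");cam("side","s15")
im=im[100:330,180:380]; b=cv2.imread("pics/s15.png")[120:240,240:360]
cv2.imwrite("pics/w15c.png",np.hstack([cv2.resize(im,(450,518),interpolation=2),cv2.resize(b,(345,518),interpolation=2)]))
E
```

```text
t 18.2 tcp [ 0.5749 -0.0266  0.2161] xhead 63.35 tool z [ 0.006 -0.002 -1.   ] F [ 4.  -2.9  3.7] w 0.0197 q [ 0.82  0.29 -0.97  1.63  0.24  1.35  0.92]
[-0.8  4.9 -3.7] [-0.81 -1.02  0.  ]
```

View pics/w15c.png

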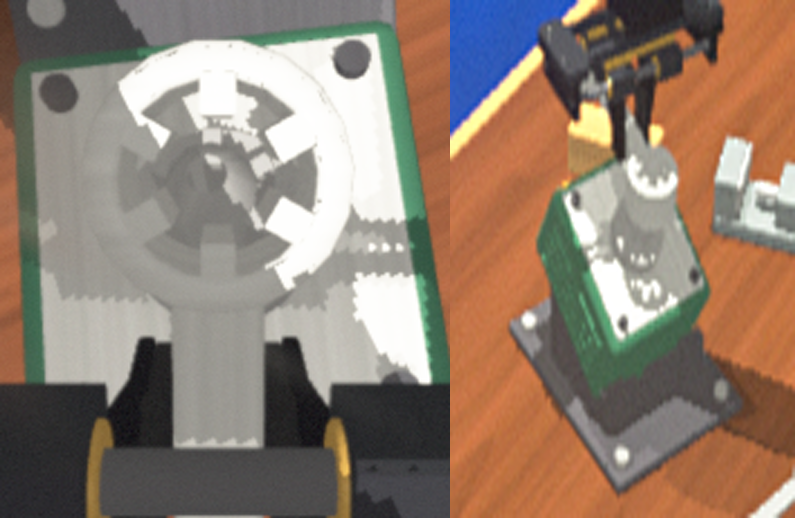

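```bash
cat > lev.py <<'E'
from tilt import *
C=np.array([.5543,-.0158,.16])
def lev(s,R,th,g=.052,ph=.0157):
    a=np.radians(th)
    out=[]
    for lx,lz in [(0,0),(0,.036)]:
        dx,dz=lx-g,lz-.025
        h=dx*np.cos(a)-dz*np.sin(a); v=dx*np.sin(a)+dz*np.cos(a)
        X=np.array(s["tcp_pos"])+R[:,1]*h+np.array([0,0,ph+v])+R[:,0]*.0008
        out.append(np.round(Rc.T@(X-C)*1000,1))
    return out
E
python3 - <<'E'
from lev import *
s,R=st(); P=pickle.load(open("pics/w15.pkl","rb"))
table("w15",s["tcp_pos"],R,ths=(10,14,18,22,26))
for th in (14,17,20,30): print(th,lev(s,R,th))
for z in (.046,.036,.03,0): print(z,(proj(P,C+z*Rc[:,2])-[180,100])*2.25)
E
```

```text
t 18.3 tcp [ 0.5748 -0.0266  0.2161] xhead 63.36 tool z [ 0.006 -0.002 -1.   ] F [ 3.6 -3.9  3.2] w 0.02 q [ 0.82  0.29 -0.97  1.63  0.24  1.35  0.92]
10 centre [275. 177.] arm-side row 239 far row 111 cols [211. 338.]
14 centre [275. 175.] arm-side row 237 far row 112 cols [213. 337.]
18 centre [275. 174.] arm-side row 235 far row 113 cols [214. 336.]
22 centre [275. 174.] arm-side row 233 far row 116 cols [216. 334.]
26 centre [275. 174.] arm-side row 232 far row 119 cols [217. 333.]
14 [array([-0.9,  2.6, 40.6]), array([ 9. ,  3.6, 75.1])]
17 [array([-0.3,  2.4, 37.6]), array([ 7.8,  3.5, 72.6])]
20 [array([ 0.4,  2.2, 34.7]), array([ 6.7,  3.5, 70.1])]
30 [array([ 4. ,  1.4, 25.4]), array([ 4. ,  3.3, 61.2])]
0.046 [205.67312991 172.98995517]
0.036 [208.37464772 185.21280125]
0.03 [209.86615842 191.96104689]
0 [216.15857921 220.43070582]
```

{"api": "apply_moves", "payload": {"targets": "0 -0.012 -0.021 0 0; 0 -0.024 -0.042 0 0; 0 -0.024 -0.042 0 0; 0 -0.024 -0.042 0 0; 0 -0.024 -0.042 0 0", "squeeze": 3}}

```text
time: 18.8
tcp_pos: [0.5665, -0.022, 0.225]
ee_rot: [-2.672, -1.652, 0.001]
wrist_force: [-0.4, -0.8, -1.1]
grip_width: 0.0203
```

```bash
sed -i 's/^C=.*/C=np.array([.5551,-.0143,.16])/' lev.py; cat > look.py <<'E'
import sys
from lev import *
n=sys.argv[1]
s,R=st(); print("Ftool",np.round(R.T@s["wrist_force"],1)); P,im=cam("wrist",n)
table(n,s["tcp_pos"],R,ths=(15,20,25,30,35,40))
for th in (20,25,30,35): print(th,lev(s,R,th))
im=im[100:330,180:380]
cv2.imwrite(f"pics/{n}c.png",cv2.resize(im,(500,575),interpolation=2))
E
python3 look.py w16
```

```text
t 18.8 tcp [ 0.5665 -0.022   0.225 ] xhead 63.46 tool z [-0.001  0.    -1.   ] F [-0.4 -0.8 -1.1] w 0.0203 q [ 0.83  0.26 -0.98  1.63  0.22  1.37  0.93]
Ftool [-0.9  0.   1.1]
15 centre [275. 175.] arm-side row 236 far row 112 cols [213. 337.]
20 centre [275. 174.] arm-side row 234 far row 115 cols [215. 335.]
25 centre [275. 174.] arm-side row 232 far row 118 cols [217. 333.]
30 centre [275. 174.] arm-side row 230 far row 122 cols [218. 332.]
35 centre [275. 176.] arm-side row 229 far row 128 cols [220. 330.]
40 centre [275. 178.] arm-side row 229 far row 133 cols [222. 329.]
20 [array([-3.3,  1.8, 47.5]), array([ 3. ,  3.1, 82.9])]
25 [array([-1.7,  1.4, 42.7]), array([ 1.5,  3. , 78.5])]
30 [array([ 0.2,  1. , 38.1]), array([ 0.3,  2.9, 74.1])]
35 [array([ 2.6,  0.5, 33.7]), array([-0.4,  2.7, 69.5])]
```

View pics/w16c.png

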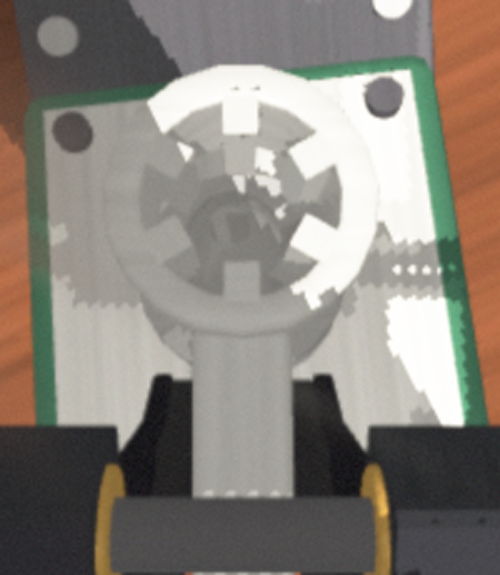

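{"api": "apply_moves", "payload": {"targets": "-0.002 0.005 0.009 0 0; -0.002 0.01 0.018 0 0; -0.002 0.016 0.028 0 0; -0.002 0.02 0.035 0 0; -0.002 0.02 0.035 0 0", "squeeze": 4}}

```text
time: 19.35
tcp_pos: [0.5724, -0.0255, 0.2169]
ee_rot: [2.671, 1.65, 0.003]
wrist_force: [4.8, -2.5, 2.1]
grip_width: 0.0203
```

```bash
python3 look.py w17
```

```text
t 19.35 tcp [ 0.5724 -0.0255  0.2169] xhead 63.41 tool z [ 0.003 -0.    -1.   ] F [ 4.8 -2.5  2.1] w 0.0203 q [ 0.82  0.28 -0.97  1.63  0.24  1.35  0.92]
Ftool [-0.1  5.4 -2. ]
15 centre [275. 175.] arm-side row 236 far row 112 cols [213. 337.]
20 centre [275. 174.] arm-side row 234 far row 115 cols [215. 335.]
25 centre [275. 174.] arm-side row 232 far row 118 cols [217. 333.]
30 centre [275. 174.] arm-side row 230 far row 122 cols [218. 332.]
35 centre [275. 176.] arm-side row 229 far row 128 cols [220. 330.]
40 centre [275. 178.] arm-side row 229 far row 133 cols [221. 329.]
20 [array([-1.6,  0.7, 37. ]), array([ 4.7,  2. , 72.4])]
25 [array([-0. ,  0.3, 32.3]), array([ 3.1,  1.9, 68. ])]
30 [array([ 1.9, -0.2, 27.6]), array([ 2. ,  1.7, 63.6])]
35 [array([ 4.3, -0.6, 23.2]), array([ 1.2,  1.6, 59. ])]
```

View pics/w17c.png

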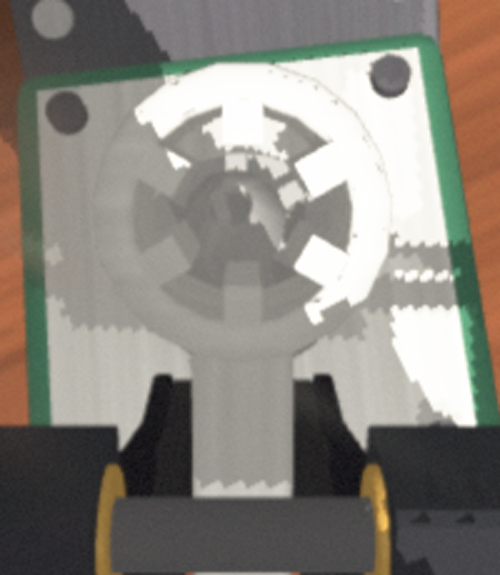

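{"api": "apply_moves", "payload": {"targets": "0 -0.014 -0.025 0 0; 0 -0.03 -0.054 0 0; 0 -0.03 -0.054 0 0; 0 -0.03 -0.054 0 0; 0 -0.03 -0.054 0 0", "squeeze": 3}}

```text
time: 19.9
tcp_pos: [0.5636, -0.0216, 0.2294]
ee_rot: [-2.671, -1.652, 0.003]
wrist_force: [-1.3, -0.2, -4.4]
grip_width: 0.0202
```

{"api": "apply_moves", "payload": {"targets": "0 0 0 0 0; 0 0 0 0 0; 0 0 0 0 0", "squeeze": 60}}

```text
time: 20.2
tcp_pos: [0.5637, -0.0216, 0.2295]
ee_rot: [-2.671, -1.651, 0.003]
wrist_force: [-2.8, 0.5, -6.0]
grip_width: 0.0194
```

```bash
python3 look.py w18
```

```text
t 20.2 tcp [ 0.5637 -0.0216  0.2295] xhead 63.45 tool z [-0.002 -0.    -1.   ] F [-2.8  0.5 -6. ] w 0.0194 q [ 0.83  0.25 -0.98  1.63  0.21  1.37  0.93]
Ftool [-0.8 -2.7  6. ]
15 centre [275. 175.] arm-side row 236 far row 112 cols [213. 337.]
20 centre [275. 174.] arm-side row 234 far row 115 cols [215. 335.]
25 centre [275. 174.] arm-side row 232 far row 118 cols [217. 333.]
30 centre [275. 174.] arm-side row 230 far row 122 cols [218. 332.]
35 centre [275. 176.] arm-side row 229 far row 128 cols [220. 330.]
40 centre [275. 178.] arm-side row 229 far row 134 cols [222. 329.]
20 [array([-3.4,  1.2, 52.8]), array([ 2.9,  2.5, 88.2])]
25 [array([-1.9,  0.8, 48. ]), array([ 1.3,  2.4, 83.9])]
30 [array([ 0.1,  0.4, 43.4]), array([ 0.2,  2.3, 79.4])]
35 [array([ 2.4, -0.1, 39. ]), array([-0.6,  2.1, 74.8])]
```

View pics/w18c.png

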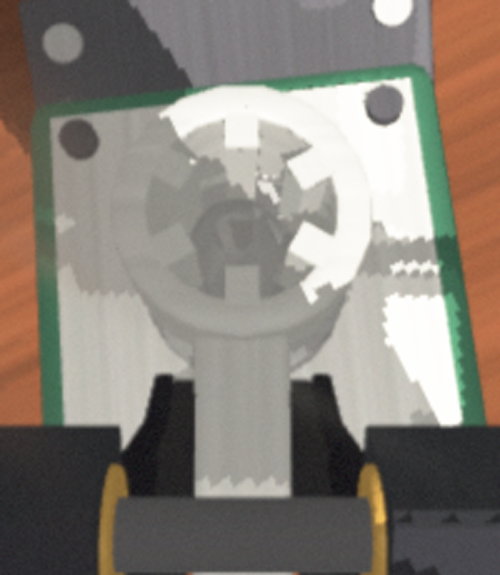

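```bash
cat > fit.py <<'E'
import sys
from lev import *
def fit(name,s,R,far,near,wid,colc=None):
    P=pickle.load(open(f"pics/{name}.pkl","rb")); tcp=np.array(s["tcp_pos"])
    def pts(p,L):
        th,g,ph=p; a=np.radians(th); r=[]
        for lx,ly,lz in L:
            dx,dz=lx-g/1e3,lz-.025
            r.append(tcp+R[:,1]*(dx*np.cos(a)-dz*np.sin(a))+np.array([0,0,ph/1e3+dx*np.sin(a)+dz*np.cos(a)])-R[:,0]*ly+R[:,0]*.0008)
        return r
    def res(p):
        q=[proj(P,x) for x in pts(p,[(-.028,0,.036),(.028,0,.036),(0,.028,.036),(0,-.028,.036)])]
        return [q[0][1]-far,q[1][1]-near,(abs(q[2][0]-q[3][0])-wid),(p[2]-15.7)*.3]
    f=least_squares(res,[30,52,15.7]); o,t=pts(f.x,[(0,0,0),(0,0,.036)])
    print("tilt,g,ph",np.round(f.x,1),"res",np.round(f.fun,1),"origin in collar",np.round(Rc.T@(o-C)*1e3,1),"top",np.round(Rc.T@(t-C)*1e3,1))
E
python3 - <<'E'
from fit import *
s,R=st()
fit("w18",s,R,134,236,104)
E
python3 - <<'E'
from fit import *
s,R=st(); s=dict(s)
for n,t,v in [("w13",[.5363,-.0154,.279],(123,229,109)),("w16",[.5665,-.022,.225],(126,233,109.5)),("w17",[.5724,-.0255,.2169],(126,242,119.5)),("w15",[.5749,-.0266,.2161],(118,237,120))]:
    s["tcp_pos"]=t; fit(n,s,R,*v)
E
```

```text
t 20.25 tcp [ 0.5637 -0.0216  0.2295] xhead 63.46 tool z [-0.002 -0.    -1.   ] F [-3.3 -0.2 -5.5] w 0.0194 q [ 0.83  0.25 -0.98  1.63  0.21  1.37  0.93]
tilt,g,ph [33.9 46.   7. ] res [ 1.1 -1.2  2.5 -2.6] origin in collar [ 3.4 -0.5 32.8] top [ 1.1  1.6 68.7]
t 20.25 tcp [ 0.5637 -0.0216  0.2295] xhead 63.46 tool z [-0.002 -0.    -1.   ] F [-3.3 -0.2 -5.5] w 0.0194 q [ 0.83  0.25 -0.98  1.63  0.21  1.37  0.93]
tilt,g,ph [30.4 51.4 11.4] res [ 0.6 -0.6  1.3 -1.3] origin in collar [-0.7 -3.5 96.2] top [ -0.8  -1.6 132.1]
tilt,g,ph [30.  49.4 11.4] res [ 0.6 -0.6  1.3 -1.3] origin in collar [ 0.7  0.8 34.4] top [ 0.8  2.7 70.3]
tilt,g,ph [24.3 48.  17.7] res [-0.4  0.4 -0.7  0.6] origin in collar [ 4.7 -0.1 34.4] top [ 8.4  1.5 70.2]
tilt,g,ph [20.7 50.6 15.9] res [-0.1  0.1 -0.1  0.1] origin in collar [ 2.1  0.3 34.4] top [ 8.   1.6 69.9]
```

{"api": "apply_moves", "payload": {"targets": "0 0.006 0.01 0 0; 0 0.011 0.018 0 0; 0 0.011 0.018 0 0; 0 0.011 0.018 0 0", "squeeze": 4}}

```text
time: 20.65
tcp_pos: [0.5672, -0.0228, 0.2257]
ee_rot: [2.672, 1.652, 0.001]
wrist_force: [-1.7, 0.0, -3.5]
grip_width: 0.0198
```

{"api": "apply_moves", "payload": {"targets": "0.018 -0.001 0 -0.1 0; 0.035 -0.004 0 -0.2 0; 0.054 -0.008 0.001 -0.31 0; 0.071 -0.014 0.003 -0.42 0; 0.087 -0.021 0.007 -0.518 0", "squeeze": 4}}

```text
time: 21.15
tcp_pos: [0.5721, -0.0013, 0.2241]
ee_rot: [2.127, 2.311, -0.001]
wrist_force: [-0.8, -1.4, -3.5]
grip_width: 0.021
```

```bash
python3 look.py w19; python3 - <<'E'
from h import *
cam("side","s19"); b=cv2.imread("pics/s19.png")[120:240,240:360]; a=cv2.imread("pics/w19c.png")
cv2.imwrite("pics/x19.png",np.hstack([cv2.resize(a,(450,518)),cv2.resize(b,(345,518),interpolation=2)]))
E
```

```text
t 21.15 tcp [ 0.5721 -0.0013  0.2241] xhead 94.76 tool z [ 0.    -0.001 -1.   ] F [-0.8 -1.4 -3.5] w 0.021 q [ 0.85  0.31 -1.07  1.62  0.28  1.38  1.4 ]
Ftool [-1.3 -0.9  3.5]
15 centre [276. 174.] arm-side row 235 far row 111 cols [214. 338.]
20 centre [276. 173.] arm-side row 233 far row 114 cols [216. 336.]
25 centre [276. 173.] arm-side row 231 far row 117 cols [218. 334.]
30 centre [276. 174.] arm-side row 230 far row 122 cols [219. 333.]
35 centre [276. 175.] arm-side row 229 far row 127 cols [221. 331.]
40 centre [276. 177.] arm-side row 228 far row 133 cols [222. 330.]
20 [array([-2.8,  1.7, 46. ]), array([ 4.5, -3.6, 80.9])]
25 [array([-1.5,  3.3, 41.4]), array([ 2.9, -3.2, 76.6])]
30 [array([ 0.1,  5. , 37. ]), array([ 1.6, -2.7, 72.1])]
35 [array([ 2.1,  6.8, 32.8]), array([ 0.7, -2. , 67.6])]
```

View pics/x19.png

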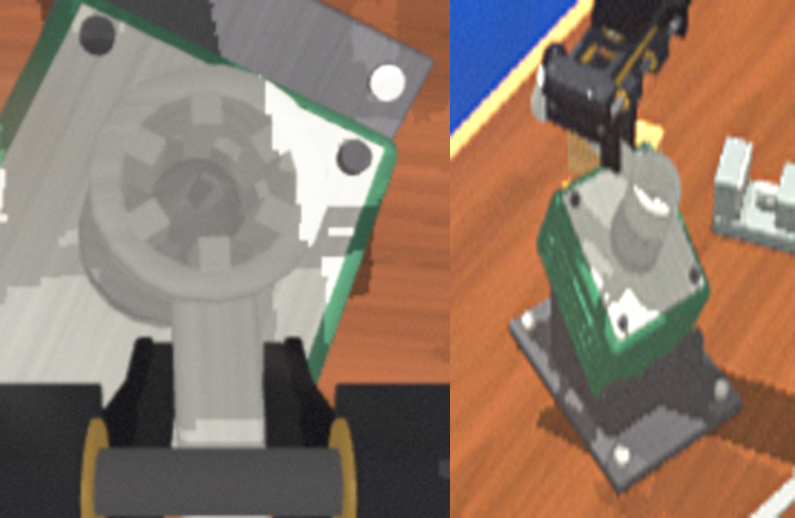

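```bash
python3 - <<'E'
import cv2
im=cv2.imread("pics/w19.png")[128:236,215:325]
g=cv2.createCLAHE(4,(3,3)).apply(cv2.cvtColor(im,cv2.COLOR_BGR2GRAY))
cv2.imwrite("pics/w19d.png",cv2.resize(g,None,fx=5.5,fy=5.5,interpolation=2))
E
```

```text
(no output)
```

View pics/w19d.png

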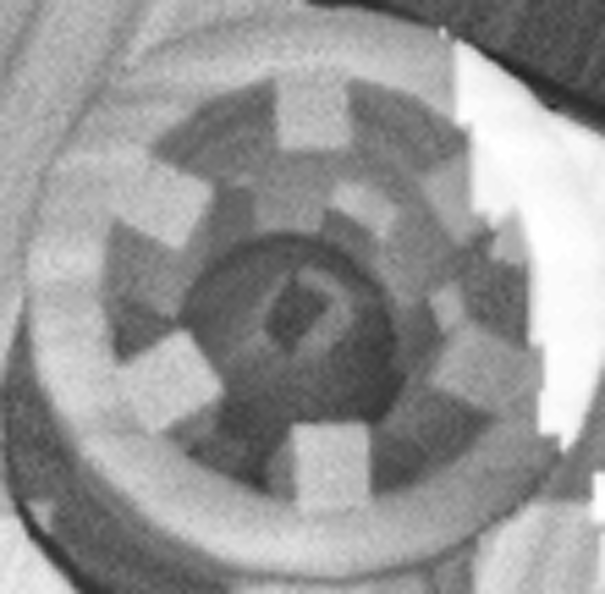

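{"api": "apply_moves", "payload": {"targets": "-0.002 0.004 0.007 0 0; -0.003 0.007 0.014 0 0; -0.005 0.011 0.021 0 0; -0.007 0.015 0.028 0 0; -0.007 0.015 0.028 0 0", "squeeze": 4}}

```text
time: 21.75
tcp_pos: [0.5777, -0.0024, 0.218]
ee_rot: [2.131, 2.305, 0.005]
wrist_force: [5.9, -0.5, 4.6]
grip_width: 0.0211
```

```bash
python3 look.py w20|head -2; python3 - <<'E'
from h import *
cam("side","s20"); b=cv2.imread("pics/s20.png")[120:240,240:360]; a=cv2.imread("pics/w20c.png")
cv2.imwrite("pics/x20.png",np.hstack([cv2.resize(a,(450,518)),cv2.resize(b,(345,518),interpolation=2)]))
E
```

```text
t 21.75 tcp [ 0.5777 -0.0024  0.218 ] xhead 94.49 tool z [ 0.004  0.    -1.   ] F [ 5.9 -0.5  4.6] w 0.0211 q [ 0.84  0.33 -1.07  1.62  0.29  1.36  1.39]
Ftool [-1.   5.9 -4.6]
```

View pics/x20.png

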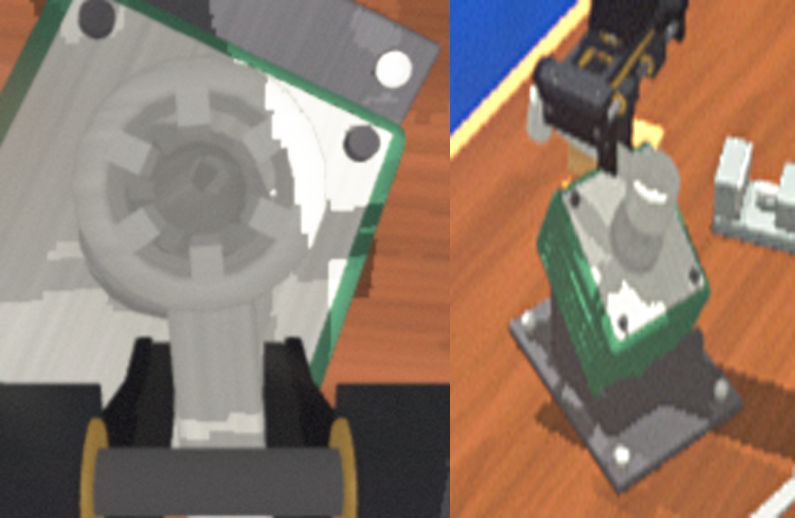

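{"api": "apply_moves", "payload": {"targets": "0.003 -0.006 -0.012 0 0; 0.005 -0.01 -0.02 0 0; 0.005 -0.01 -0.02 0 0; 0.005 -0.01 -0.02 0 0", "squeeze": 4}}

```text
time: 22.25
tcp_pos: [0.5723, -0.0016, 0.2212]
ee_rot: [-2.131, -2.306, 0.003]
wrist_force: [1.4, -1.7, -2.6]
grip_width: 0.0211
```

{"api": "apply_moves", "payload": {"targets": "0 0 0 0 0.3; 0 0 0 0 0.35; 0 0 0 0 0.4"}}

```text
time: 22.55
tcp_pos: [0.573, -0.0009, 0.2219]
ee_rot: [-2.131, -2.308, 0.0]
wrist_force: [-0.0, -0.3, -0.2]
grip_width: 0.0316
```

```bash
python3 look.py w21|head -2; python3 - <<'E'
from h import *
cam("side","s21"); b=cv2.imread("pics/s21.png")[120:240,240:360]; a=cv2.imread("pics/w21c.png")
cv2.imwrite("pics/x21.png",np.hstack([cv2.resize(a,(450,518)),cv2.resize(b,(345,518),interpolation=2)]))
E
```

```text
t 22.55 tcp [ 0.573  -0.0009  0.2219] xhead 94.55 tool z [-0.  0. -1.] F [-0.  -0.3 -0.2] w 0.0316 q [ 0.85  0.32 -1.07  1.62  0.28  1.37  1.39]
Ftool [-0.3 -0.1  0.2]
```

View pics/x21.png

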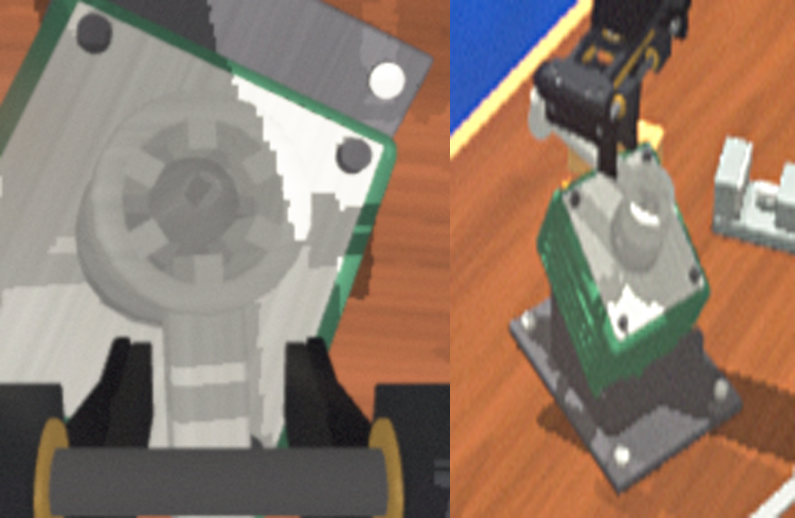

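{"api": "apply_moves", "payload": {"targets": "0 0 0 0 0.5; 0 0 0 0 0.55; 0 0 -0.12 0 0.6; 0 0 -0.25 0 0.6; 0 0 -0.3 0 0.6"}}

```text
time: 23.15
tcp_pos: [0.5743, -0.0008, 0.2999]
ee_rot: [2.13, 2.305, 0.004]
wrist_force: [-0.2, 0.0, -0.5]
grip_width: 0.0516
```

```bash
python3 look.py w22|head -2; python3 - <<'E'
from h import *
cam("side","s22"); b=cv2.imread("pics/s22.png")[130:220,250:340]; a=cv2.imread("pics/w22.png")[80:310,160:390]
cv2.imwrite("pics/x22.png",np.hstack([cv2.resize(a,(400,400),interpolation=2),cv2.resize(b,(400,400),interpolation=2)]))
E
```

```text
t 23.15 tcp [ 0.5743 -0.0008  0.2999] xhead 94.54 tool z [ 0.004 -0.    -1.   ] F [-0.2  0.  -0.5] w 0.0516 q [ 0.86  0.28 -1.09  1.5   0.25  1.51  1.42]
Ftool [ 0.  -0.2  0.5]
```

View pics/x22.png

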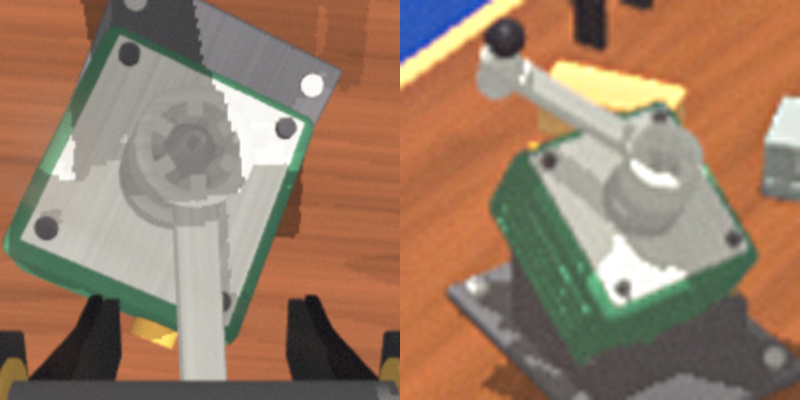

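```bash
python3 - <<'E'
from lev import *
S=eyes.camera_params("side"); W=pickle.load(open("pics/w22.pkl","rb"))
for s0 in (0,.005,.01,.015):
  for ph in (23,):
    a=np.radians(ph); x=Rc[:,0]*np.cos(a)+Rc[:,1]*np.sin(a); n=Rc[:,2]
    o=C+s0*n
    print(s0,"knob side crop",np.round((proj(S,o+.14*x+.055*n)-[250,130])*4.444+[400,0]),"hubtop side",np.round((proj(S,o+.036*n)-[250,130])*4.444+[400,0]),"hubtop wrist",np.round((proj(W,o+.036*n)-[160,80])*1.739),"hubbot w",np.round((proj(W,o)-[160,80])*1.739),"tip w",np.round((proj(W,C+.046*n)-[160,80])*1.739))
b=cv2.imread("pics/s22.png")[150:190,285:325]; a=cv2.imread("pics/w22.png")[115:225,215:325]
cv2.imwrite("pics/y22.png",np.hstack([cv2.resize(a,(400,400),interpolation=2),cv2.resize(b,(400,400),interpolation=2)]))
E
```

```text
0 knob side crop [515.  31.] hubtop side [659. 168.] hubtop wrist [193. 148.] hubbot w [180. 168.] tip w [198. 141.]
0.005 knob side crop [517.  27.] hubtop side [661. 165.] hubtop wrist [195. 144.] hubbot w [182. 166.] tip w [198. 141.]
0.01 knob side crop [518.  23.] hubtop side [663. 161.] hubtop wrist [198. 141.] hubbot w [183. 163.] tip w [198. 141.]
0.015 knob side crop [520.  19.] hubtop side [665. 158.] hubtop wrist [200. 137.] hubbot w [185. 160.] tip w [198. 141.]
```

View pics/y22.png

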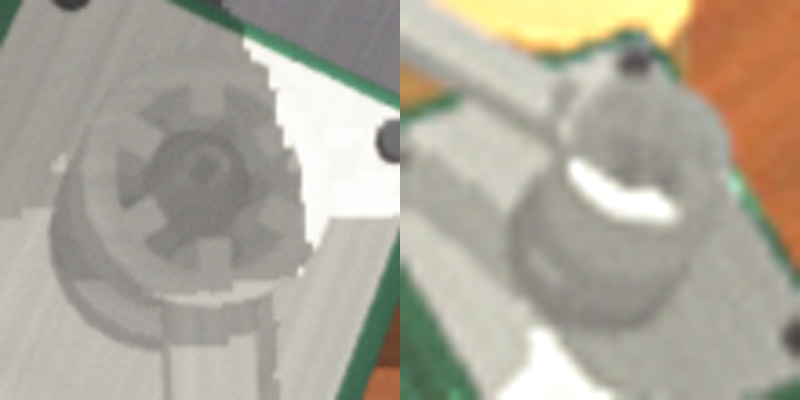

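{"api": "apply_moves", "payload": {"targets": "-0.003 -0.08 0 0.14 0.35; -0.006 -0.173 0 0.28 0.35; -0.006 -0.173 0 0.417 0.35; -0.006 -0.173 0.15 0.417 0.35; -0.006 -0.173 0.3 0.417 0.35"}}

```text
time: 23.75
tcp_pos: [0.5299, -0.0068, 0.2203]
ee_rot: [2.581, 1.789, -0.0]
wrist_force: [0.2, 0.3, 0.0]
grip_width: 0.0309
```

```bash
python3 look.py w23|head -2
```

```text
t 23.75 tcp [ 0.5299 -0.0068  0.2203] xhead 69.45 tool z [ 0.001 -0.001 -1.   ] F [0.2 0.3 0. ] w 0.0309 q [ 0.92  0.17 -1.05  1.72  0.15  1.33  1.06]
Ftool [ 0.3  0.1 -0. ]
```

View pics/w23.png

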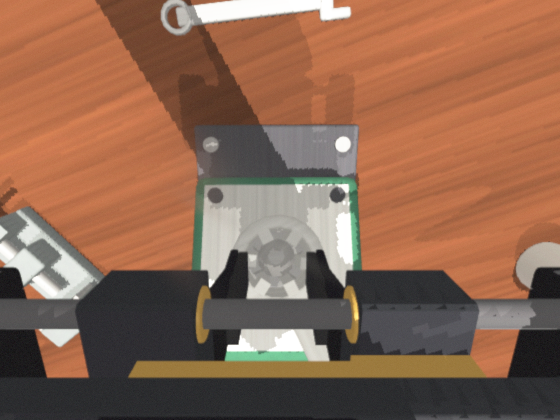

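{"api": "apply_moves", "payload": {"targets": "0 0 0.03 0 0.35; 0 0 0.06 0 0.35; 0 0 0.09 0 0.35; 0 0 0.11 0 0.35"}}

```text
time: 24.2
tcp_pos: [0.5315, -0.0065, 0.1956]
ee_rot: [2.58, 1.789, 0.003]
wrist_force: [-0.3, -0.9, 2.6]
grip_width: 0.0303
```

{"api": "apply_moves", "payload": {"targets": "0 0 0.01 0 0.35; 0 0 0.02 0 0.35; 0 0 0.03 0 0.35"}}

```text
time: 24.5
tcp_pos: [0.5307, -0.0068, 0.1917]
ee_rot: [2.579, 1.789, -0.003]
wrist_force: [-16.3, -2.3, 42.5]
grip_width: 0.0302
```

{"api": "apply_moves", "payload": {"targets": "0 0 -0.02 0 0.35; 0 0 -0.03 0 0.35; 0 0 -0.03 0 0.35"}}

```text
time: 24.8
tcp_pos: [0.5306, -0.006, 0.1947]
ee_rot: [2.581, 1.791, 0.002]
wrist_force: [-0.1, -0.0, -0.1]
grip_width: 0.0305
```

```bash
python3 -c "
from h import *
st()"
```

```text
t 24.8 tcp [ 0.5306 -0.006   0.1947] xhead 69.52 tool z [ 0.001  0.    -1.   ] F [-0.1 -0.  -0.1] w 0.0305 q [ 0.91  0.2  -1.04  1.76  0.18  1.29  1.04]
```

{"api": "apply_moves", "payload": {"targets": "0 0 -0.15 0 0.35; 0 0 -0.3 0 0.35; 0 0 -0.5 0 0.35; -0.2 -0.05 -0.5 0 0.5; -0.4 -0.1 -0.5 0 0.5"}}

```text
time: 25.3
tcp_pos: [0.4744, -0.0873, 0.3203]
ee_rot: [2.574, 1.799, 0.005]
wrist_force: [0.5, -1.9, -0.9]
grip_width: 0.0391
```

{"api": "apply_moves", "payload": {"targets": "-0.2 -0.05 0 0 0.5; -0.4 -0.1 0 0 0.5; -0.6 -0.15 0 0 0.5; -0.8 -0.2 0 0 0.5; -1 -0.25 0 0 0.5"}}

```text
time: 25.8
tcp_pos: [0.3304, -0.2959, 0.3191]
ee_rot: [2.581, 1.791, -0.0]
wrist_force: [1.4, -0.3, 1.0]
grip_width: 0.0436
```

```bash
python3 - <<'E'
from lev import *
st(); T,t=cam("top","t25"); S,sd=cam("side","s25")
cv2.imwrite("pics/x25.png",np.hstack([cv2.resize(t[150:240,290:380],(400,400),interpolation=2),cv2.resize(sd[125:215,255:345],(400,400),interpolation=2)]))
def knob(im,x0,y0,x1,y1):
    g=im.max(2).copy(); m=np.zeros_like(g); m[y0:y1,x0:x1]=(g[y0:y1,x0:x1]<45); n,l,s,c=cv2.connectedComponentsWithStats(m.astype(np.uint8)); i=1+s[1:,4].argmax(); return c[i],s[i]
kt,a=knob(t,320,150,370,195); ks,b=knob(sd,260,125,285,150); print(kt,a,ks,b)
p,g=tri(T,kt,S,ks); print("knob",p,g,"collar frame",np.round(Rc.T@(p-C)*1e3,1))
for ph in (20,23,26):
  a=np.radians(ph); x=Rc[:,0]*np.cos(a)+Rc[:,1]*np.sin(a); q=C+.14*x+.055*Rc[:,2]; print(ph,np.round(Rc.T@(q-C)*1e3,1),proj(T,q),proj(S,q))
n=Rc[:,2]
for s0 in (0,.01,.02): print(s0,"hubtop crops",(proj(T,C+(s0+.036)*n)-[290,150])*4.444,(proj(S,C+(s0+.036)*n)-[255,125])*4.444)
E
```

```text
t 25.8 tcp [ 0.3304 -0.2959  0.3191] xhead 69.51 tool z [ 0.    -0.001 -1.   ] F [ 1.4 -0.3  1. ] w 0.0436 q [ 1.36 -0.16 -0.6   1.75 -0.09  1.52  1.98]Traceback (most recent call last):
  File "<stdin>", line 6, in <module>
  File "<stdin>", line 5, in knob
ValueError: attempt to get argmax of an empty sequence
```

View pics/x25.png

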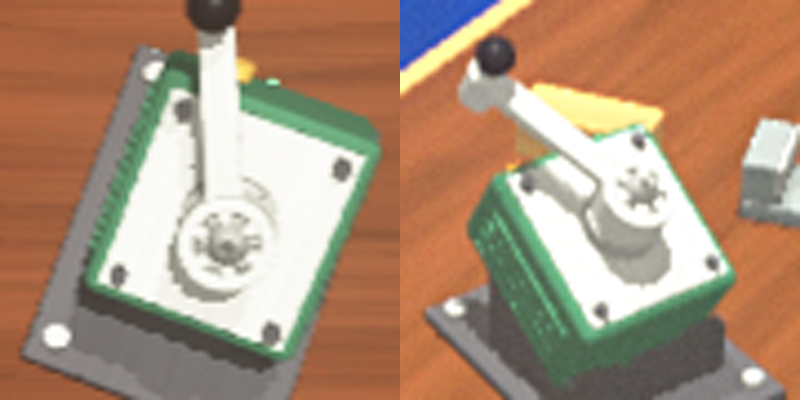

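```bash
python3 - <<'E'
from lev import *
T=pickle.load(open("pics/t25.pkl","rb"));S=pickle.load(open("pics/s25.pkl","rb"))
t=cv2.imread("pics/t25.png");sd=cv2.imread("pics/s25.png")
def knob(im,x0,y0,x1,y1):
    m=np.zeros(im.shape[:2],np.uint8); m[y0:y1,x0:x1]=(im[y0:y1,x0:x1].max(2)<60); n,l,s,c=cv2.connectedComponentsWithStats(m); i=1+s[1:,4].argmax(); return c[i],s[i]
kt,a=knob(t,325,138,352,165); ks,b=knob(sd,268,128,288,148); print(kt,a,ks,b)
p,g=tri(T,kt,S,ks); print("gap",g,"collar frame",np.round(Rc.T@(p-C)*1e3,1))
f=lambda u,v,x0,y0:(x0+u/4.444-.4,y0+v/4.444-.4)
h,g=tri(T,f(224,240,290,150),S,f(237,190,255,125)); print("hub top",g,np.round(Rc.T@(h-C)*1e3,1))
E
```

```text
[335. 155.] [335 155   1   1   1] [278.66666667 139.        ] [278 138   2   3   3]
gap 0.0029527390350413338 collar frame [114.8  57.1  66.2]
hub top 0.00037047496114002974 [ 1.1  0.7 37.2]
```

```bash
python3 - <<'E'
from lev import *
T=pickle.load(open("pics/t25.pkl","rb"));S=pickle.load(open("pics/s25.pkl","rb"))
p,g=tri(T,(337.5,151.4),S,(276,137)); q=Rc.T@(p-C)*1e3; print(g,np.round(q,1),"phi",np.degrees(np.arctan2(q[1],q[0])),"r",np.hypot(*q[:2]))
st()
E
```

```text
0.0017199494524810614 [125.7  56.2  59.5] phi 24.090493018474028 r 137.70339894170132
t 25.9 tcp [ 0.3265 -0.3005  0.3182] xhead 68.81 tool z [-0.002  0.    -1.   ] F [-0.1  0.2 -1.3] w 0.0433 q [ 1.36 -0.15 -0.59  1.75 -0.08  1.52  1.98]
```

```bash
python3 -c "
from station import ticket
print(ticket.finish_job())"
```

```text
the job is handed in; nothing more can be done
None
```

The lever is on the splined shaft with the knob side outward, and I handed the job in at about 26 s of the 58 s allowed. No verdict came back, so what follows is from my own checks.

**How it went:**
- I gripped the lever across its arm and let it tilt in the pads. I set the tilt to about 30° against the bench and threaded the hub over the shaft nose.
- My first pushes were blocked because I had lined the teeth up with the ribs instead of between them. I swung the arm about 28° around the shaft with a light grip. When I opened the fingers, the hub dropped onto the splines.
- I then pressed the hub top with the fingers on either side of the shaft tip, up to about 42 N at the wrist, and moved clear.

**Last checks:**
- **Hub:** the centre of the hub's upper face measured (1.1, 0.7, 37.2) mm in the collar frame, against (0, 0, 36) mm when fully home.
- **Angle:** the arm sits at about 24° around the shaft, against the 23° the ribs call for.
- **Contact:** the wrist force was close to zero (about 1 N) once the arm was clear.

**What disagreed:** the automatic knob measurement failed, so I picked the knob by eye. It came out at 59.5 mm along the shaft axis against 55 mm expected. I put this down to pixel error, because the hub measurement and the press both point to a full seat. I did not re-measure the vise, oil bottle, block or spanner. The arm never pressed on any of them, and the vise, block and spanner looked undisturbed in the pictures they showed in.

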